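# Make up two cylinder-valve service kits

### The arm

A 6-joint arm with a two-finger parallel gripper is mounted at the origin on the work surface. World frame = base frame: x ahead of the robot, y to its left, z up, the work surface at z = 0. Lengths are in mm, angles in rad, forces in N, time in s.
With the tool pointing down it reaches from about 400 to 925 mm from the base axis. Payload 3.4 kg.
Tool frame: the origin (TCP) lies at the very end of the fingers, on their centre line; the grasp point (between the pads) lies 19 mm behind it (tcp_to_grasp is the distance from the TCP to the grasp point, in mm); z points along the fingers, x is the direction in which the jaws open and shut, and the axes are right-handed (so a half turn about z gives the same grasp; the last joint's range is limited). The gripper opens to 85 mm and grips with 20 to 120 N. Pads are 22 mm wide; open, the fingers measure 114 mm over their backs; the gripper's body (76 mm by 85 mm) begins 54 mm behind the grasp point. The pads swing forward as they close: fully open they stand 13 mm farther back than shut.
Start: joints at [1.244, 0.307, 1.506, -0, 1.328, -0.073], TCP at [143.84, 556.724, 231.305] pointing down, gripper open.
Joint ranges: [-3.12, 3.12], [-1.05, 2.28], [0.14, 2.33], [-1.42, 4.57], [0.1, 2.73], [-2.68, 2.68]. Speed limits (rad/s): [2.57, 2.57, 3.14, 3.14, 3.14, 3.14].

### API

Orientations are given as a 3x3 rotation matrix whose columns are the frame's x, y, z axes.
In Python, from station import * gives the robot as it stands.
- The arm moves only by the shell command python3 -m crank 'ROWS' [FORCE]. ROWS is JSON, a list of rows, each an object of numbers: "tx", "ty", "tz": the shift along the tool's x, y, z in mm; "spin": the turn about the tool's z in rad; "fingers": the gripper command: -1 is shut, 1 is fully open, values between are in proportion. In form: [{"tx": .., "ty": .., "tz": .., "spin": .., "fingers": ..}, ...]. A call has 1 to 5 rows; each row is the pose to reach, as a shift and turn from the pose commanded when the call began, along the tool's axes at that moment; what a row does not reach only later rows make up. A row lasts 1/12 s, in which the tool goes at most 41.7 mm and 7.16 degrees, less where a joint would pass 70% of its speed; a pose out of reach is approached as far as the arm can. A call with a gripper value outside its range is refused whole. The fingers move at their own pace and stop on an object; FORCE is the grip in N (left out, the last holds). Time passes only in rows, so rows that repeat a pose let the fingers close. It gives the time, the measured TCP pose, the force and the opening at its end, in the units of the state.
- get_state(): the state, without advancing time (a new reading comes with each control period).
- capture(name): name is "scene" or "top" or "wrist"; returns the picture (400x640x3 uint8, red, green, blue); there is no depth.
- camera_params(name): a dict with "fx", "fy", "cx", "cy" (pixels), "rvec" (rotation vector, rad) and "tvec" (3), from world to camera coordinates, as OpenCV has them. Camera axes: x right, y down, z forward; pixel columns grow to the right and rows downward; lengths in mm; the calibration is good to about 2 mm. The wrist camera is an equidistant fisheye: a pixel r from the principal point sees the ray r / f radians off the axis. A picture is of the moment at which its call begins: read the wrist's pose just before it. camera_params takes no time and is no camera call; for the wrist camera it gives the pose at the moment of the call.
- sign_off(): hands the job in, once; it reports no verdict.
The state is a dict: "time": time; "joints": joint angles; "dq": joint speeds; "tau": joint torques, N m; "ee_pos": TCP position; "tcp_rot": TCP orientation; "force": force on the tool from outside, world axes, zero at the start; "moment": the same for the moment, N m; "finger_gap": finger opening in mm.
Only numpy, scipy, OpenCV 4.12 (cv2) and the standard library are available. Lean on these libraries where they do the work, as an engineer would, in place of code of your own. Each camera call takes 0.05 s, during which the arm holds its last target. There are 200 camera calls.

### The job

Make up the two valve kits from the stock between the trays, one part to a bay. In the three-bay tray: the three-lobed handwheel in the wide bay, the steel valve body in the middle bay and the big hexagonal nut in the end bay; in the two-bay tray: the round handwheel in the wide bay and the small hexagonal nut in the narrow bay. Set every part down upright as it stands now, flat on the tray floor, without dropping it, and leave the black blanking cap and the pressure gauge where they are.

Things in the scene. Friction and masses are not known exactly. Their poses are not given: they have to be found in the camera images.
- tray_three: Long fixed tray, white floor, dark walls, THREE bays, 236 x 102 mm, floor 4 mm thick, walls 5 mm thick, 14 mm high. On the robot's left or right. Origin: centre of underside, x along its length, z up. Bays in a row along x, each 92 mm wide in y: wide bay 92 long, centre x = -67 mm; middle bay 62 long, centre +15; end bay 62 long, centre +82. Wide end roughly towards the robot (yaw within 0.35 rad).
- tray_two: Short fixed tray, TWO bays, 169 x 102 mm, floor and walls as the long tray. On the other side from it. Origin: centre of underside, x along its length, z up. Bays 92 mm wide in y: wide bay 92 long, centre x = -33.5 mm; narrow bay 62 long, centre +48.5. Wide end roughly towards the robot (yaw within 0.35 rad).
- star_wheel: Black handwheel with THREE LOBES, hub up; black part 22 mm high, reaching 32 mm from the axis. A bright steel hub, 26 mm in diameter, stands up in its middle from 22 to 48 mm height: the place to grip. Origin: centre of underside, z up. 0.16 kg.
- round_wheel: Black handwheel, a ROUND ribbed disc 60 mm in diameter, 22 mm high, hub up. A bright steel hub, 26 mm in diameter, stands up in its middle from 22 to 48 mm height: the place to grip. Origin: centre of underside, z up. 0.16 kg.
- valve_body: Bright steel valve body standing upright: round post 28 mm in diameter, 56 mm high, with one outlet stub 18 mm in diameter, level along +x, ending 28 mm from the post's axis; the stub spans heights 7 to 25 mm, the post is bare above it. Origin: centre of the post's underside, z up. 0.24 kg.
- big_nut: BIG hexagonal brass nut standing on end, 38 mm across flats (44 across corners), 38 mm high, dark bore on top. Origin: centre of underside, z up; flats face +x and -x and every 60 degrees. 0.22 kg.
- small_nut: SMALL hexagonal brass nut standing on end, 24 mm across flats (28 across corners), 38 mm high, dark bore on top. Origin: centre of underside, z up; flats face +x and -x and every 60 degrees. 0.10 kg.
- cap: Black plastic blanking cap, plain, round, domed top, 32 mm in diameter, 36 mm high; stays where it is. Origin: centre of underside.
- gauge: Pressure gauge lying face up: dark round case 52 mm in diameter, 26 mm high, white dial, black needle; stays where it is. Origin: centre of underside. The mixed stock, on the bench at z = 0, stands 80 mm or more from centre to centre; unlisted among it: a steel washer 7 mm high, a black rubber blank 11 mm high.
Mind the look-alikes: they are no part of the job. Leave any pink or red look-alike of the valve_body alone.

How it is judged:
By the outcome, as a careful person would: the job done as asked, in the order asked, and still so for the second after the job is handed in, with the robot touching nothing.
It also fails if it takes over 120 s, if anything falls off the work surface, if the arm or the gripper's body presses on something with over 40 N, if the wrist force passes 120 N, or if a joint passes its speed limit or range.

## Working session

There is one attempt and no reset: what is moved stays moved. The work goes in short steps, Python scripts to look and compute and a shell command to move; the robot and the scene stay as the last step left them, time stands still between calls to the robot, and variables do not carry over. Pictures are saved under pics/ and viewed, about 12 in all and at most 16, crops included, and the job is handed in when it is done.

```bash
mkdir -p pics; ls; python3 - <<'E'
from station import *
import cv2
s=get_state(); print(s)
for n in("scene","top","wrist"):
    im=capture(n); cv2.imwrite(f"pics/{n}0.png",im[:,:,::-1]); print(n,camera_params(n))
E
```

```text
pics
{'time': 0.0, 'joints': array([ 1.24448392e+00,  3.07572411e-01,  1.50764717e+00,  3.05491117e-06,
        1.32837360e+00, -7.35043271e-02]), 'dq': array([-0.00082947, -0.00048243,  0.00110042,  0.00030458,  0.00227369,
        0.00171106]), 'tau': array([-5.77147293e-04, -4.57534611e+01, -2.51917577e+01, -3.69574482e-04,
        1.35079469e-02,  1.33838191e-05]), 'ee_pos': array([143.62978104, 556.07683904, 230.39124505]), 'tcp_rot': array([[ 2.50123831e-01,  9.68213641e-01, -6.44084035e-04],
       [ 9.68211800e-01, -2.50124615e-01, -1.89401496e-03],
       [-1.99491239e-03, -1.49871484e-04, -9.99997999e-01]]), 'force': array([0.02680028, 0.71901672, 0.30086335]), 'moment': array([0.05045002, 0.0171391 , 0.00578236]), 'finger_gap': 85.22873976653098}
scene {'fx': 361.88365483191546, 'fy': 361.88365483191546, 'cx': 319.46090558619125, 'cy': 201.0070017370244, 'rvec': array([ 2.01475179,  1.10976756, -0.56321541]), 'tvec': array([-301.23953864, -238.85301142, 1064.06624245])}
top {'fx': 390.28250974767457, 'fy': 390.28250974767457, 'cx': 315.33357979680073, 'cy': 200.03320542257194, 'rvec': array([ 2.11904636, -2.10635656,  0.17391418]), 'tvec': array([  6.12984682, 540.10403786, 884.33247984])}
wrist {'fx': 309.70691628693146, 'fy': 309.70691628693146, 'cx': 323.5619296692056, 'cy': 194.24229454122806, 'rvec': array([-2.29059262, -1.77517709, -0.26185905]), 'tvec': array([-575.30902829,  -37.15011288,  379.94952819])}
```

```bash
python3 - <<'E'
import cv2
a=cv2.imread("pics/top0.png");print(a.shape)
cv2.imwrite("pics/top0b.png",cv2.resize(a,(800,500),interpolation=cv2.INTER_CUBIC))
E
```

```text
(400, 640, 3)
```

View pics/top0b.png

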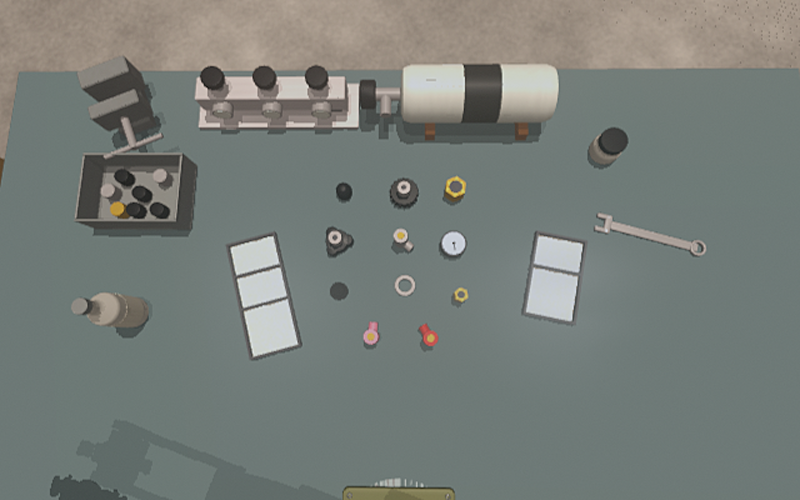

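View pics/scene0.png

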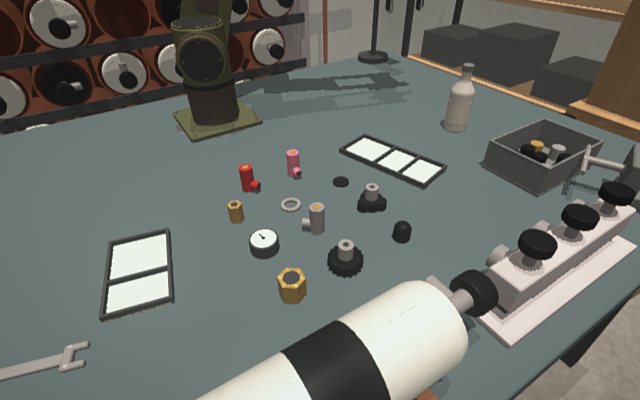

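The top view shows the stock (800x500 pixels): star wheel (338,240), valve body (402,238), big nut (455,187), round wheel (404,190), small nut (461,295), gauge (453,243) and cap (344,190). The long tray is at (263,295) and the short one at (555,278). The pink and red look-alikes are at (371,335) and (429,336). The scene view agrees.

```bash
cat > h.py <<'E'
from station import *
import cv2, numpy as np
def ray(n,uv,p=None):
    p=p or camera_params(n); R=cv2.Rodrigues(np.array(p["rvec"]))[0]; C=-R.T@p["tvec"]
    u=np.atleast_2d(np.array(uv,float)); a=(u-[p["cx"],p["cy"]])/[p["fx"],p["fy"]]
    if n=="wrist":
        r=np.linalg.norm(a,axis=1,keepdims=True)+1e-9; d=np.hstack([a/r*np.sin(r),np.cos(r)])
    else: d=np.hstack([a,np.ones((len(a),1))])
    return C,d@R
def plane(n,uv,z,p=None):
    C,d=ray(n,uv,p); return (C+d*((z-C[2])/d[:,2:]))[:,:2]
def project(n,X,p=None):
    p=p or camera_params(n); R=cv2.Rodrigues(np.array(p["rvec"]))[0]
    c=np.atleast_2d(X)@R.T+p["tvec"]
    if n=="wrist":
        r=np.linalg.norm(c[:,:2],axis=1,keepdims=True); a=c[:,:2]/r*np.arctan2(r,c[:,2:])
    else: a=c[:,:2]/c[:,2:]
    return a*[p["fx"],p["fy"]]+[p["cx"],p["cy"]]
E
python3 - <<'E'
from h import *
im=cv2.imread("pics/top0.png"); hsv=cv2.cvtColor(im,cv2.COLOR_BGR2HSV)
print("cam",ray("top",[0,0])[0],"wristcam",ray("wrist",[0,0])[0])
m=((hsv[...,2]>185)&(hsv[...,1]<40)).astype(np.uint8); m[:180]=0
for c in cv2.findContours(m,0,2)[0]:
    if cv2.contourArea(c)>300:
        P=plane("top",c[:,0].astype(float),4).astype(np.float32)
        print("white",cv2.minAreaRect(P), cv2.boundingRect(c))
pts={"star":(338,237,48),"valve":(401,234,56),"bignut":(455,187,38),"round":(404,187,48),"small":(461,294,38),"cap":(344,190,20),"gauge":(453,243,26),"pink":(371,337,56),"red":(430,338,56),"washer":(405,285,7),"blank":(339,290,11)}
for k,(u,v,z) in pts.items(): print(k,plane("top",[u*.8,v*.8],z)[0].round(1))
print(plane("scene",[[344,244],[372,187],[317,205],[292,272],[236,204]],48).round())
cv2.imwrite("pics/crop.png",cv2.resize(im[130:290,170:490],(800,400),interpolation=cv2.INTER_CUBIC))
E
```

```text
cam [366.01921192 -12.66012977 969.36243957] wristcam [ 71.65072883 575.79283258 374.23393739]
white ((393.52349853515625, 253.24676513671875), (89.61174011230469, 88.64393615722656), 15.684991836547852) (196, 240, 42, 45)
white ((462.53472900390625, -300.0185852050781), (88.51342010498047, 88.3990478515625), 78.65641021728516) (421, 215, 41, 42)
white ((472.7123718261719, 275.3388977050781), (59.42930603027344, 89.10663604736328), 16.40153694152832) (190, 215, 39, 31)
white ((543.4329833984375, -316.54388427734375), (88.7313003540039, 57.90114974975586), 78.59449768066406) (428, 189, 38, 29)
white ((537.526611328125, 293.5440673828125), (57.889183044433594, 88.46269989013672), 15.830646514892578) (185, 189, 38, 31)
star [565.9 118.5]
valve [570.4  -3.6]
bignut [ 670.4 -110.2]
round [667.1  -8.9]
small [ 457.7 -118.4]
cap [669.8 113.2]
gauge [ 559.3 -105.8]
pink [375.6  50.7]
red [374.6 -58. ]
washer [478.  -11.6]
blank [466.9 118.6]
[[ 663.   -8.]
 [ 564.  127.]
 [ 553.    8.]
 [ 669. -107.]
 [ 468. -117.]]
```

View pics/crop.png

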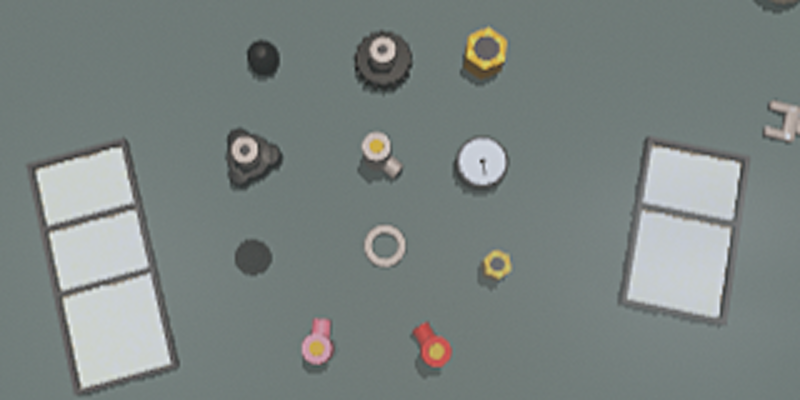

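The tray bays agree with their listed sizes: the bays are 149 mm and 82.5 mm apart, with yaws of about +15.6° and -11.4°. I'm now moving above the star wheel.

```bash
python3 -m crank '[{"tx":-16,"ty":26,"fingers":0.3},{"tx":-32,"ty":52,"fingers":0.3},{"tx":-48,"ty":78,"fingers":0.3},{"tx":-64,"ty":104,"fingers":0.3},{"tx":-80,"ty":130,"fingers":0.3}]' 40
python3 -m crank '[{"tx":-16,"ty":26,"fingers":0.3},{"tx":-32,"ty":52,"fingers":0.3},{"tx":-48,"ty":78,"fingers":0.3},{"tx":-64,"ty":104,"fingers":0.3},{"tx":-80,"ty":130,"fingers":0.3}]'
python3 -m crank '[{"tx":-16,"ty":26,"fingers":0.3},{"tx":-32,"ty":52,"fingers":0.3},{"tx":-48,"ty":78,"fingers":0.3},{"tx":-64,"ty":104,"fingers":0.3},{"tx":-80,"ty":130,"fingers":0.3}]'
python3 -m crank '[{"tx":-16,"ty":26,"fingers":0.3},{"tx":-32,"ty":52,"fingers":0.3},{"tx":-48,"ty":78,"fingers":0.3},{"tx":-64,"ty":104,"fingers":0.3},{"tx":-78,"ty":128,"fingers":0.3}]'
python3 - <<'E'
from h import *
s=get_state();p=camera_params("wrist");im=capture("wrist");np.save("p1.npy",p,allow_pickle=True)
print(s["ee_pos"],s["tcp_rot"].round(3),s["finger_gap"])
cv2.imwrite("pics/w1.png",im[:,:,::-1])
for k,X in {"star":[566,118.5,48],"valve":[570,-4,56],"big":[670,-110,38],"round":[667,-9,48],"small":[458,-118,38]}.items(): print(k,project("wrist",X,p))
E
```

```text
[143.64614413 556.2121813  230.58613189] [[ 0.25   0.968 -0.001]
 [ 0.968 -0.25  -0.002]
 [-0.002 -0.    -1.   ]] 85.72805443392517
star [[173.2386515  416.97037186]]
valve [[133.1427972  415.79868991]]
big [[129.61156702 428.35900371]]
round [[155.00974483 435.29746732]]
small [[ 79.76558978 375.02333302]]$[0]: bad value
$[0]: bad value
$[0]: bad value
$[0]: bad value
```

View pics/w1.png

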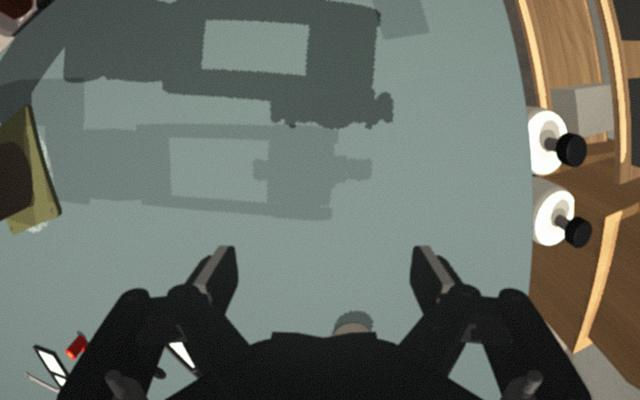

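The move was refused, so the rows seem to need every key. The wrist picture shows bare bench between the fingers at (220,260) and (425,260). I'm resending the move with full rows.

```bash
python3 -m crank '[{"tx":-16,"ty":26,"tz":0,"spin":0,"fingers":0.3},{"tx":-32,"ty":52,"tz":0,"spin":0,"fingers":0.3},{"tx":-48,"ty":78,"tz":0,"spin":0,"fingers":0.3},{"tx":-64,"ty":104,"tz":0,"spin":0,"fingers":0.3},{"tx":-80,"ty":130,"tz":0,"spin":0,"fingers":0.3}]' 40
```

```text
time: 0.62
ee_pos: [250.2, 445.6, 231.1]
tcp_rot: [[0.249, 0.968, -0.0], [0.968, -0.249, -0.0], [-0.0, -0.0, -1.0]]
force: [0.1, 0.0, -0.2]
finger_gap: 55.7
```

```bash
python3 -m crank '[{"tx":-16,"ty":26,"tz":0,"spin":0,"fingers":0.3},{"tx":-32,"ty":52,"tz":0,"spin":0,"fingers":0.3},{"tx":-48,"ty":78,"tz":0,"spin":0,"fingers":0.3},{"tx":-64,"ty":104,"tz":0,"spin":0,"fingers":0.3},{"tx":-80,"ty":130,"tz":0,"spin":0,"fingers":0.3}]' 40
python3 -m crank '[{"tx":-16,"ty":26,"tz":0,"spin":0,"fingers":0.3},{"tx":-32,"ty":52,"tz":0,"spin":0,"fingers":0.3},{"tx":-48,"ty":78,"tz":0,"spin":0,"fingers":0.3},{"tx":-64,"ty":104,"tz":0,"spin":0,"fingers":0.3},{"tx":-80,"ty":130,"tz":0,"spin":0,"fingers":0.3}]' 40
python3 -m crank '[{"tx":-16,"ty":20,"tz":0,"spin":0,"fingers":0.3},{"tx":-32,"ty":40,"tz":0,"spin":0,"fingers":0.3},{"tx":-48,"ty":60,"tz":0,"spin":0,"fingers":0.3},{"tx":-64,"ty":70,"tz":0,"spin":0,"fingers":0.3},{"tx":-80,"ty":80,"tz":0,"spin":0,"fingers":0.3}]' 40
python3 - <<'E'
from h import *
s=get_state();p=camera_params("wrist");im=capture("wrist");np.save("p1.npy",p,allow_pickle=True)
print(s["ee_pos"],s["tcp_rot"].round(3),s["finger_gap"])
cv2.imwrite("pics/w1.png",im[:,:,::-1])
for k,X in {"star":[566,118.5,48],"valve":[570,-4,56],"big":[670,-110,38],"round":[667,-9,48],"small":[458,-118,38]}.items(): print(k,project("wrist",X,p))
E
```

```text
time: 1.03
ee_pos: [356.3, 335.5, 231.3]
tcp_rot: [[0.25, 0.968, -0.0], [0.968, -0.25, -0.0], [-0.0, -0.0, -1.0]]
force: [0.4, -0.3, -0.9]
finger_gap: 55.5
time: 1.45
ee_pos: [462.1, 225.5, 231.2]
tcp_rot: [[0.25, 0.968, -0.0], [0.968, -0.25, 0.0], [-0.0, -0.0, -1.0]]
force: [0.8, 1.6, -0.2]
finger_gap: 55.7
time: 1.87
ee_pos: [519.6, 128.1, 231.0]
tcp_rot: [[0.251, 0.968, -0.0], [0.968, -0.251, -0.0], [-0.0, -0.0, -1.0]]
force: [0.2, 0.8, 0.4]
finger_gap: 55.8
[519.60632229 128.08626532 230.9911321 ] [[ 0.251  0.968 -0.   ]
 [ 0.968 -0.251 -0.   ]
 [-0.    -0.    -1.   ]] 55.767656479984765
star [[324.64211374 214.06356435]]
valve [[225.00055036 243.11597714]]
big [[190.98470981 310.83976781]]
round [[250.45763631 304.7055642 ]]
small [[126.40844119 175.71470612]]
```

View pics/w1.png

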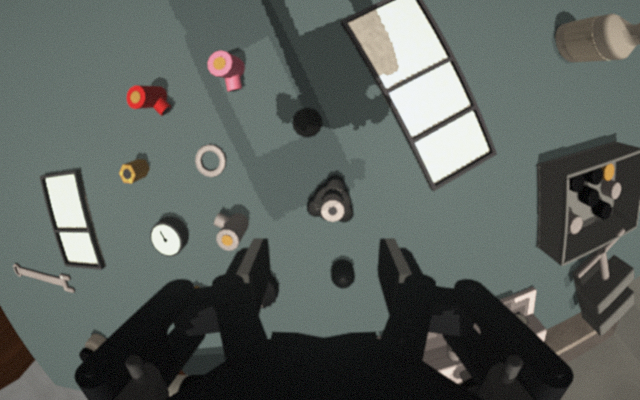

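The star hub is at (333,210), right below the fingers. The valve top is at (228,241) with its stub towards (220,221), and the small nut is at (128,174). I'm refining those points with this view.

```bash
python3 - <<'E'
from h import *
p=np.load("p1.npy",allow_pickle=True).item()
for k,u,z in [("star",(333,209.5),48),("valve",(228,240.5),56),("stubtip",(220,221),16),("small",(128,173.5),38),("gauge",(166,238),26),("blank",(307,122),11),("washer",(210,161),7)]: print(k,plane("wrist",u,z,p)[0].round(1))
q=camera_params("top")
print("top stub",plane("top",[327,197.2],16)[0], plane("top",[320.6,188.8],56)[0])
im=cv2.imread("pics/w1.png")
# tray corners: floor quads
m=((im.min(2)>190)).astype(np.uint8)
for c in cv2.findContours(m,0,2)[0]:
    if cv2.contourArea(c)>300:
        P=plane("wrist",c[:,0].astype(float),4,p).astype(np.float32); r=cv2.minAreaRect(P); print(np.round(r[0],1),np.round(r[1],1),round(r[2],1))
E
```

```text
star [563.1 128.9]
valve [567.6   1. ]
stubtip [553.9 -18.1]
small [ 456.  -114.1]
gauge [ 556.1 -101.9]
blank [463.9 123.7]
washer [476.9  -7.5]
top stub [553.94237756 -18.77351155] [566.50465732  -3.14402363]
[ 542.5 -319.1] [80.4 55. ] 79.1
[ 564.8 -120.5] [46.9 46.1] 28.0
[ 459.9 -302.7] [80.8 87.8] 78.6
[535.6 296.4] [58.5 90.3] 15.6
[469.9 278.1] [60.7 90.3] 15.8
[390.8 255.7] [91.  90.6] 15.9
```

```bash
python3 -m crank '[{"tx":5,"ty":22,"tz":15,"spin":0,"fingers":0.3},{"tx":10,"ty":43,"tz":45,"spin":0,"fingers":0.3},{"tx":10,"ty":43,"tz":80,"spin":0,"fingers":0.3},{"tx":10,"ty":43,"tz":115,"spin":0,"fingers":0.3},{"tx":10,"ty":43,"tz":135,"spin":0,"fingers":0.3}]'
python3 - <<'E'
from h import *
p=camera_params("wrist");s=get_state();im=capture("wrist");print(s["ee_pos"])
cv2.imwrite("pics/w2.png",im[:,:,::-1]);np.save("p2.npy",p,allow_pickle=True)
E
```

```text
time: 2.33
ee_pos: [560.9, 128.0, 92.6]
tcp_rot: [[0.25, 0.968, -0.005], [0.968, -0.25, -0.001], [-0.002, -0.005, -1.0]]
force: [-0.7, 0.4, -0.7]
finger_gap: 55.8
[560.90336007 128.00144955  92.5685947 ]
```

View pics/w2.png

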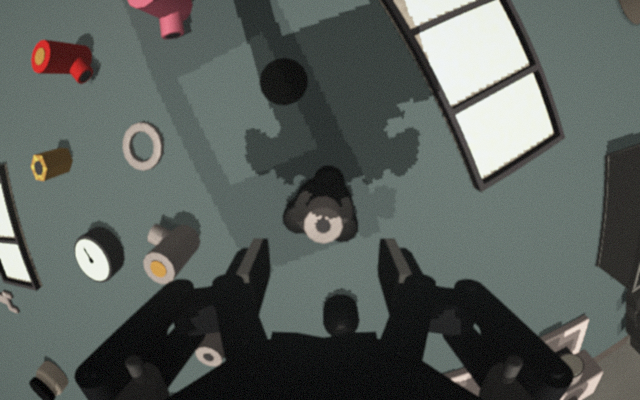

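```bash
python3 - <<'E'
from h import *
p=np.load("p2.npy",allow_pickle=True).item(); s=get_state(); t=s["ee_pos"]; print(t)
for k,u,z in [("star",(323,224),48),("valve",(159,269),56),("stub",(155,232),16),("small",(39,166),38)]:
    P=plane("wrist",u,z,p)[0]; d=P-t[:2]; R=s["tcp_rot"]; print(k,P.round(1),"tool",d@R[:2,:2])
E
```

```text
[558.5468296  127.67314794  89.65003383]
star [563.4 127.9] tool [1.43387616 4.63324178]
valve [ 5.672e+02 -1.000e-01] tool [-121.48969582   40.41195305]
stub [549.5 -19. ] tool [-144.26586344   27.99818411]
small [ 454.7 -114.9] tool [-260.89062418  -39.77867079]
```

```bash
python3 -m crank '[{"tx":0,"ty":0,"tz":10,"spin":0,"fingers":0.3},{"tx":0,"ty":0,"tz":20,"spin":0,"fingers":0.3},{"tx":0,"ty":0,"tz":20,"spin":0,"fingers":0.3},{"tx":0,"ty":0,"tz":20,"spin":0,"fingers":0.3},{"tx":0,"ty":0,"tz":20,"spin":0,"fingers":0.3}]'
```

```text
time: 2.8
ee_pos: [564.0, 128.5, 77.6]
tcp_rot: [[0.25, 0.968, 0.003], [0.968, -0.25, 0.0], [0.001, 0.002, -1.0]]
force: [-0.8, 1.1, -0.4]
finger_gap: 55.5
```

```bash
python3 -m crank '[{"tx":0,"ty":0,"tz":12,"spin":0,"fingers":0.3},{"tx":0,"ty":0,"tz":24,"spin":0,"fingers":0.3},{"tx":0,"ty":0,"tz":36,"spin":0,"fingers":0.3},{"tx":0,"ty":0,"tz":45,"spin":0,"fingers":0.3},{"tx":0,"ty":0,"tz":50,"spin":0,"fingers":0.3}]'
python3 -m crank '[{"tx":0,"ty":0,"tz":0,"spin":0,"fingers":0.3},{"tx":0,"ty":0,"tz":0,"spin":0,"fingers":-0.2},{"tx":0,"ty":0,"tz":0,"spin":0,"fingers":-0.4},{"tx":0,"ty":0,"tz":0,"spin":0,"fingers":-0.6},{"tx":0,"ty":0,"tz":0,"spin":0,"fingers":-0.8}]' 50
python3 -m crank '[{"tx":0,"ty":0,"tz":0,"spin":0,"fingers":-1},{"tx":0,"ty":0,"tz":0,"spin":0,"fingers":-1},{"tx":0,"ty":0,"tz":0,"spin":0,"fingers":-1},{"tx":0,"ty":0,"tz":0,"spin":0,"fingers":-1}]' 50
```

```text
time: 3.22
ee_pos: [563.2, 128.3, 26.3]
tcp_rot: [[0.25, 0.968, 0.001], [0.968, -0.25, 0.0], [0.0, 0.0, -1.0]]
force: [0.8, -0.7, 0.1]
finger_gap: 55.6
time: 3.63
ee_pos: [563.9, 128.4, 27.3]
tcp_rot: [[0.25, 0.968, 0.002], [0.968, -0.25, 0.0], [0.001, 0.002, -1.0]]
force: [-0.1, -0.7, 4.5]
finger_gap: 23.9
time: 3.97
ee_pos: [563.9, 128.4, 27.3]
tcp_rot: [[0.25, 0.968, 0.002], [0.968, -0.25, 0.0], [0.001, 0.002, -1.0]]
force: [-0.4, -0.4, 5.3]
finger_gap: 24.0
```

```bash
python3 -m crank '[{"tx":0,"ty":0,"tz":-5,"spin":0,"fingers":-1},{"tx":0,"ty":0,"tz":-15,"spin":0,"fingers":-1},{"tx":0,"ty":0,"tz":-30,"spin":0,"fingers":-1},{"tx":0,"ty":0,"tz":-45,"spin":0,"fingers":-1},{"tx":0,"ty":0,"tz":-55,"spin":0,"fingers":-1}]'
python3 -m crank '[{"tx":4,"ty":-10,"tz":0,"spin":0,"fingers":-1},{"tx":14,"ty":-34,"tz":0,"spin":0,"fingers":-1},{"tx":25,"ty":-60,"tz":0,"spin":0,"fingers":-1},{"tx":36,"ty":-88,"tz":0,"spin":0,"fingers":-1},{"tx":47,"ty":-116,"tz":0,"spin":0,"fingers":-1}]'
python3 -m crank '[{"tx":11,"ty":-28,"tz":0,"spin":0,"fingers":-1},{"tx":22,"ty":-54,"tz":0,"spin":0,"fingers":-1},{"tx":29,"ty":-72,"tz":0,"spin":0,"fingers":-1},{"tx":33,"ty":-82,"tz":0,"spin":0,"fingers":-1},{"tx":33,"ty":-82,"tz":0,"spin":0,"fingers":-1}]'
python3 - <<'E'
from h import *
p=camera_params("wrist");s=get_state();im=capture("wrist");print(s["ee_pos"])
cv2.imwrite("pics/w3.png",im[:,:,::-1]);np.save("p3.npy",p,allow_pickle=True)
E
```

```text
time: 4.38
ee_pos: [563.4, 128.4, 82.9]
tcp_rot: [[0.25, 0.968, 0.001], [0.968, -0.25, 0.0], [0.0, 0.001, -1.0]]
force: [1.0, -0.3, -2.5]
finger_gap: 24.2
time: 4.8
ee_pos: [460.1, 203.3, 80.8]
tcp_rot: [[0.251, 0.968, -0.002], [0.968, -0.251, -0.0], [-0.001, -0.002, -1.0]]
force: [-0.0, 0.4, -1.4]
finger_gap: 24.0
time: 5.22
ee_pos: [388.2, 255.7, 80.9]
tcp_rot: [[0.248, 0.969, -0.003], [0.969, -0.248, -0.001], [-0.001, -0.002, -1.0]]
force: [0.5, -0.1, -1.7]
finger_gap: 24.7
[388.20158    255.73763795  80.92699411]
```

View pics/w3.png

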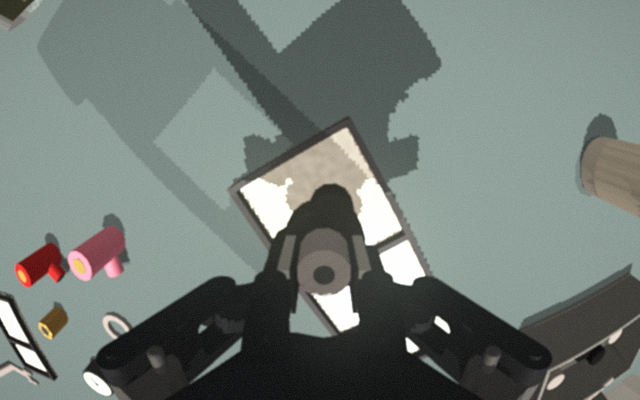

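The star wheel is held over the wide bay. The near outer tray corners, at (232,189) and (350,119), give me a check on the tray pose.

```bash
python3 - <<'E'
from h import *
p=np.load("p3.npy",allow_pickle=True).item()
P=plane("wrist",[(231,188),(350,118)],14,p); d=P[1]-P[0]; print(P,np.linalg.norm(d)); n=np.array([d[1],-d[0]])/np.linalg.norm(d); print("yaw",np.degrees(np.arctan2(*n[::-1])),"bay",P.mean(0)+51*n)
print(get_state()["ee_pos"])
E
```

```text
[[356.38213584 195.26974348]
 [329.90799562 289.98130153]] 98.34205269793173
yaw 15.616945798108086 bay [392.26229817 256.35496086]
[390.15620192 255.47276741  81.13280041]
```

```bash
python3 -m crank '[{"tx":0,"ty":0,"tz":10,"spin":0,"fingers":-1},{"tx":0,"ty":0,"tz":25,"spin":0,"fingers":-1},{"tx":0,"ty":0,"tz":36,"spin":0,"fingers":-1},{"tx":0,"ty":0,"tz":44,"spin":0,"fingers":-1},{"tx":0,"ty":0,"tz":46,"spin":0,"fingers":-1}]'
python3 -m crank '[{"tx":0,"ty":0,"tz":1,"spin":0,"fingers":-1},{"tx":0,"ty":0,"tz":2,"spin":0,"fingers":-1},{"tx":0,"ty":0,"tz":3,"spin":0,"fingers":-1},{"tx":0,"ty":0,"tz":3,"spin":0,"fingers":-1}]'
```

```text
time: 5.68
ee_pos: [391.7, 254.4, 34.1]
tcp_rot: [[0.251, 0.968, -0.001], [0.968, -0.251, -0.001], [-0.001, -0.001, -1.0]]
force: [0.4, -0.6, -1.4]
finger_gap: 24.2
time: 6.02
ee_pos: [391.7, 255.3, 32.6]
tcp_rot: [[0.25, 0.968, 0.001], [0.968, -0.25, 0.0], [0.001, 0.001, -1.0]]
force: [0.4, 0.1, -2.0]
finger_gap: 24.3
```

```bash
python3 -m crank '[{"tx":0,"ty":0,"tz":0.5,"spin":0,"fingers":-1},{"tx":0,"ty":0,"tz":1,"spin":0,"fingers":-1},{"tx":0,"ty":0,"tz":1,"spin":0,"fingers":-1}]'
python3 -m crank '[{"tx":0,"ty":0,"tz":0.5,"spin":0,"fingers":-1},{"tx":0,"ty":0,"tz":1,"spin":0,"fingers":-1},{"tx":0,"ty":0,"tz":1,"spin":0,"fingers":-1}]'
python3 -m crank '[{"tx":0,"ty":0,"tz":0.5,"spin":0,"fingers":-1},{"tx":0,"ty":0,"tz":0.5,"spin":0,"fingers":-1}]'
```

```text
time: 6.27
ee_pos: [391.4, 255.3, 31.5]
tcp_rot: [[0.25, 0.968, 0.0], [0.968, -0.25, 0.0], [0.0, 0.0, -1.0]]
force: [0.5, 0.2, -1.3]
finger_gap: 24.0
time: 6.52
ee_pos: [391.4, 255.4, 31.2]
tcp_rot: [[0.25, 0.968, 0.001], [0.968, -0.25, 0.0], [0.0, 0.001, -1.0]]
force: [-1.8, -1.2, 8.2]
finger_gap: 24.3
time: 6.68
ee_pos: [391.4, 255.4, 31.2]
tcp_rot: [[0.25, 0.968, 0.001], [0.968, -0.25, 0.0], [0.001, 0.001, -1.0]]
force: [-3.3, -1.4, 14.3]
finger_gap: 24.1
```

```bash
python3 -m crank '[{"tx":0,"ty":0,"tz":-1.5,"spin":0,"fingers":-0.6},{"tx":0,"ty":0,"tz":-1.5,"spin":0,"fingers":-0.3},{"tx":0,"ty":0,"tz":-1.5,"spin":0,"fingers":0},{"tx":0,"ty":0,"tz":-1.5,"spin":0,"fingers":0.2},{"tx":0,"ty":0,"tz":-1.5,"spin":0,"fingers":0.3}]'
python3 -m crank '[{"tx":0,"ty":0,"tz":-5,"spin":0,"fingers":0.3},{"tx":0,"ty":0,"tz":-20,"spin":0,"fingers":0.3},{"tx":0,"ty":0,"tz":-40,"spin":0,"fingers":0.3},{"tx":0,"ty":0,"tz":-60,"spin":0,"fingers":0.3},{"tx":0,"ty":0,"tz":-70,"spin":0,"fingers":0.3}]'
python3 -m crank '[{"tx":-10,"ty":12,"tz":0,"spin":0,"fingers":0.3},{"tx":-30,"ty":34,"tz":0,"spin":0,"fingers":0.3},{"tx":-50,"ty":58,"tz":0,"spin":0,"fingers":0.3},{"tx":-72,"ty":83,"tz":0,"spin":0,"fingers":0.3},{"tx":-94,"ty":108,"tz":0,"spin":0,"fingers":0.3}]'
python3 -m crank '[{"tx":-22,"ty":25,"tz":0,"spin":0,"fingers":0.3},{"tx":-44,"ty":50,"tz":0,"spin":0,"fingers":0.3},{"tx":-66,"ty":76,"tz":0,"spin":0,"fingers":0.3},{"tx":-86,"ty":99,"tz":0,"spin":0,"fingers":0.3},{"tx":-100,"ty":116,"tz":0,"spin":0,"fingers":0.3}]'
python3 -m crank '[{"tx":-8,"ty":10,"tz":0,"spin":0,"fingers":0.3},{"tx":-8,"ty":10,"tz":0,"spin":0,"fingers":0.3},{"tx":-8,"ty":10,"tz":0,"spin":0,"fingers":0.3},{"tx":-8,"ty":10,"tz":0,"spin":0,"fingers":0.3}]'
python3 - <<'E'
from h import *
p=camera_params("wrist");s=get_state();im=capture("wrist");print(s["ee_pos"])
cv2.imwrite("pics/w4.png",im[:,:,::-1]);np.save("p4.npy",p,allow_pickle=True)
E
```

```text
time: 7.1
ee_pos: [391.3, 255.3, 31.1]
tcp_rot: [[0.25, 0.968, -0.0], [0.968, -0.25, -0.0], [-0.0, -0.0, -1.0]]
force: [0.2, -0.1, -0.2]
finger_gap: 55.5
time: 7.52
ee_pos: [392.2, 255.7, 103.3]
tcp_rot: [[0.25, 0.968, 0.002], [0.968, -0.25, 0.001], [0.002, 0.002, -1.0]]
force: [0.2, -0.9, 0.8]
finger_gap: 55.2
time: 7.93
ee_pos: [472.9, 136.2, 101.7]
tcp_rot: [[0.249, 0.968, 0.0], [0.968, -0.249, 0.0], [0.0, 0.0, -1.0]]
force: [0.1, 0.6, -0.3]
finger_gap: 55.6
time: 8.35
ee_pos: [561.4, 8.8, 101.6]
tcp_rot: [[0.251, 0.968, 0.001], [0.968, -0.251, -0.001], [-0.0, 0.001, -1.0]]
force: [0.4, -0.3, 0.5]
finger_gap: 55.3
time: 8.68
ee_pos: [565.8, 2.3, 101.0]
tcp_rot: [[0.25, 0.968, -0.002], [0.968, -0.25, 0.001], [0.0, -0.002, -1.0]]
force: [0.0, 0.5, 0.1]
finger_gap: 55.2
[565.84863129   2.29001816 101.01094158]
```

View pics/w4.png

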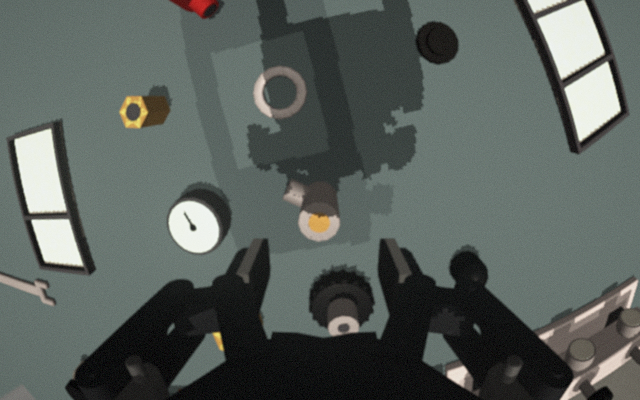

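Valve top at (319,222), stub at (294,191), round hub at (343,327) and small nut top at (134,111).

```bash
python3 - <<'E'
from h import *
p=np.load("p4.npy",allow_pickle=True).item()
for k,u,z in [("valve",(319,222),56),("stubtip",(292,190),16),("round",(343,327),48),("small",(134,111),38)]: print(k,plane("wrist",u,z,p)[0].round(1))
print(get_state()["ee_pos"])
im=cv2.imread("pics/w4.png"); cv2.imwrite("pics/c4.png",cv2.resize(im[80:140,100:190],(720,480),interpolation=cv2.INTER_CUBIC))
E
```

```text
valve [566.6  -0. ]
stubtip [551.2 -18. ]
round [665.5  -5.9]
small [ 455.4 -115.4]
[565.79933178   2.47570471 101.09835565]
```

View pics/c4.png

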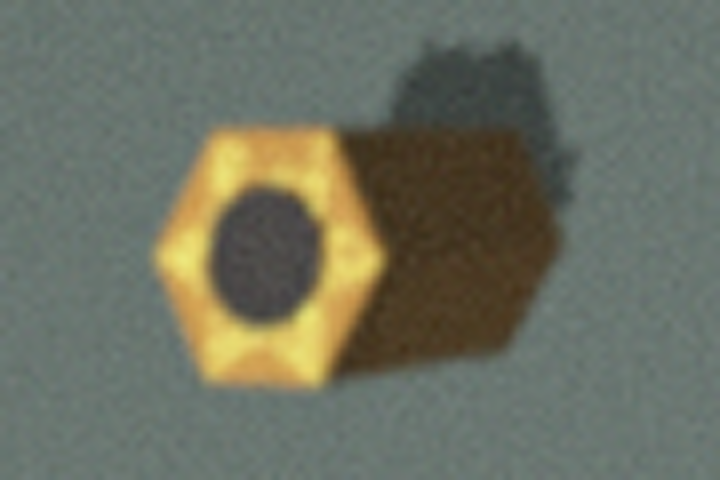

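```bash
python3 - <<'E'
from h import *
p=np.load("p4.npy",allow_pickle=True).item()
c=np.array([(155,257),(213,128),(333,128),(386,257),(325,385),(205,385)])/8+[100-.4,80-.4]
P=plane("wrist",c,38,p);print(P.mean(0)); d=P-P.mean(0); print(np.linalg.norm(d,axis=1),np.degrees(np.arctan2(d[:,1],d[:,0]))%60)
im=cv2.imread("pics/top0.png"); hsv=cv2.cvtColor(im,cv2.COLOR_BGR2HSV)
m=cv2.inRange(hsv,(15,120,150),(35,255,255)); m[:130]=0;m[170:]=0;m[:,:330]=0;m[:,420:]=0
c=max(cv2.findContours(m,0,2)[0],key=cv2.contourArea);P=plane("top",c[:,0].astype(float),38);h=cv2.convexHull(P.astype(np.float32))[:,0]
ctr=(h.min(0)+h.max(0))/2;print("big",ctr);d=h-ctr;r=np.hypot(*d.T);a=np.degrees(np.arctan2(d[:,1],d[:,0]))
print(np.c_[r,a,a%60].round(1))
E
python3 -m crank '[{"tx":-1,"ty":0,"tz":15,"spin":0,"fingers":0.3},{"tx":-1,"ty":0,"tz":32,"spin":0,"fingers":0.3},{"tx":-1,"ty":0,"tz":50,"spin":0,"fingers":0.3},{"tx":-1,"ty":0,"tz":64,"spin":0,"fingers":0.3},{"tx":-1,"ty":0,"tz":70,"spin":0,"fingers":0.3}]'
python3 -m crank '[{"tx":0,"ty":0,"tz":0,"spin":0,"fingers":0},{"tx":0,"ty":0,"tz":0,"spin":0,"fingers":-0.2},{"tx":0,"ty":0,"tz":0,"spin":0,"fingers":-0.4},{"tx":0,"ty":0,"tz":0,"spin":0,"fingers":-0.6},{"tx":0,"ty":0,"tz":0,"spin":0,"fingers":-0.8}]' 60
python3 -m crank '[{"tx":0,"ty":0,"tz":0,"spin":0,"fingers":-1},{"tx":0,"ty":0,"tz":0,"spin":0,"fingers":-1},{"tx":0,"ty":0,"tz":0,"spin":0,"fingers":-1},{"tx":0,"ty":0,"tz":0,"spin":0,"fingers":-1}]' 60
```

```text
[ 455.52711348 -116.47911663]
[14.06726618 14.30298203 14.19659761 14.08982528 14.11773412 14.505211  ] [ 9.71533392  9.70794533  8.34363201  9.81729461 10.56723415  8.56613062]
big [ 672.0557   -111.409294]
[[  20.8   -4.4   55.6]
 [  19.1   18.1   18.1]
 [  20.5   51.    51. ]
 [  21.1   60.8    0.8]
 [  21.4  119.2   59.2]
 [  19.3  144.    24. ]
 [  21.1  169.1   49.1]
 [  20.8  175.8   55.8]
 [  19.  -145.    35. ]
 [  20.5 -129.3   50.7]
 [  19.4  -74.7   45.3]
 [  19.3  -57.7    2.3]]
time: 9.15
ee_pos: [564.6, 1.8, 29.6]
tcp_rot: [[0.248, 0.969, -0.004], [0.969, -0.248, 0.001], [-0.0, -0.004, -1.0]]
force: [-0.6, 0.3, -0.2]
finger_gap: 55.2
time: 9.57
ee_pos: [567.4, 0.5, 32.1]
tcp_rot: [[0.25, 0.968, 0.001], [0.968, -0.25, 0.0], [0.001, 0.001, -1.0]]
force: [-1.5, 1.7, 1.9]
finger_gap: 26.2
time: 9.9
ee_pos: [567.5, 0.4, 32.1]
tcp_rot: [[0.25, 0.968, 0.001], [0.968, -0.25, 0.0], [0.001, 0.001, -1.0]]
force: [-0.3, 2.2, 5.9]
finger_gap: 25.8
```

```bash
python3 -m crank '[{"tx":0,"ty":0,"tz":-5,"spin":0,"fingers":-1},{"tx":0,"ty":0,"tz":-17,"spin":0,"fingers":-1},{"tx":0,"ty":0,"tz":-35,"spin":0,"fingers":-1},{"tx":0,"ty":0,"tz":-52,"spin":0,"fingers":-1},{"tx":0,"ty":0,"tz":-60,"spin":0,"fingers":-1}]'
python3 -m crank '[{"tx":10,"ty":-7,"tz":0,"spin":0,"fingers":-1},{"tx":32,"ty":-21,"tz":0,"spin":0,"fingers":-1},{"tx":56,"ty":-37,"tz":0,"spin":0,"fingers":-1},{"tx":82,"ty":-55,"tz":0,"spin":0,"fingers":-1},{"tx":108,"ty":-72,"tz":0,"spin":0,"fingers":-1}]'
python3 -m crank '[{"tx":26,"ty":-17,"tz":0,"spin":0,"fingers":-1},{"tx":52,"ty":-34,"tz":0,"spin":0,"fingers":-1},{"tx":78,"ty":-52,"tz":0,"spin":0,"fingers":-1},{"tx":104,"ty":-70,"tz":0,"spin":0,"fingers":-1},{"tx":124,"ty":-83,"tz":0,"spin":0,"fingers":-1}]'
python3 -m crank '[{"tx":10,"ty":-6,"tz":0,"spin":0,"fingers":-1},{"tx":13,"ty":-8,"tz":0,"spin":0,"fingers":-1},{"tx":13,"ty":-8,"tz":0,"spin":0,"fingers":-1}]'
python3 -m crank '[{"tx":0,"ty":0,"tz":0,"spin":-0.08,"fingers":-1},{"tx":0,"ty":0,"tz":0,"spin":-0.18,"fingers":-1},{"tx":0,"ty":0,"tz":0,"spin":-0.29,"fingers":-1},{"tx":0,"ty":0,"tz":0,"spin":-0.4,"fingers":-1},{"tx":0,"ty":0,"tz":0,"spin":-0.5,"fingers":-1}]'
python3 -m crank '[{"tx":0,"ty":0,"tz":0,"spin":-0.11,"fingers":-1},{"tx":0,"ty":0,"tz":0,"spin":-0.22,"fingers":-1},{"tx":0,"ty":0,"tz":0,"spin":-0.33,"fingers":-1},{"tx":0,"ty":0,"tz":0,"spin":-0.43,"fingers":-1},{"tx":0,"ty":0,"tz":0,"spin":-0.43,"fingers":-1}]'
python3 - <<'E'
from h import *
p=camera_params("wrist");s=get_state();im=capture("wrist");print(s["ee_pos"])
cv2.imwrite("pics/w5.png",im[:,:,::-1]);np.save("p5.npy",p,allow_pickle=True)
E
```

```text
time: 10.32
ee_pos: [568.1, -0.3, 92.9]
tcp_rot: [[0.25, 0.968, 0.002], [0.968, -0.25, -0.001], [-0.0, 0.003, -1.0]]
force: [0.7, -0.1, -3.6]
finger_gap: 26.4
time: 10.73
ee_pos: [522.4, 123.9, 90.2]
tcp_rot: [[0.251, 0.968, -0.002], [0.968, -0.251, -0.0], [-0.001, -0.002, -1.0]]
force: [0.1, 0.8, -2.1]
finger_gap: 26.2
time: 11.15
ee_pos: [472.4, 265.7, 90.2]
tcp_rot: [[0.249, 0.968, -0.003], [0.968, -0.249, -0.0], [-0.001, -0.002, -1.0]]
force: [0.4, 0.0, -3.1]
finger_gap: 26.4
time: 11.4
ee_pos: [469.7, 278.6, 90.6]
tcp_rot: [[0.248, 0.969, -0.001], [0.969, -0.248, -0.001], [-0.001, -0.001, -1.0]]
force: [-0.0, -1.1, -3.0]
finger_gap: 26.4
time: 11.82
ee_pos: [470.9, 276.3, 90.9]
tcp_rot: [[-0.248, 0.969, -0.0], [0.969, 0.248, -0.001], [-0.001, -0.001, -1.0]]
force: [-0.5, -0.1, -2.0]
finger_gap: 26.2
time: 12.23
ee_pos: [471.0, 276.3, 91.0]
tcp_rot: [[-0.627, 0.779, -0.0], [0.779, 0.627, -0.001], [-0.001, -0.001, -1.0]]
force: [-0.0, 0.4, -3.0]
finger_gap: 26.1
[470.96716423 276.34350324  90.96988893]
```

View pics/w5.png

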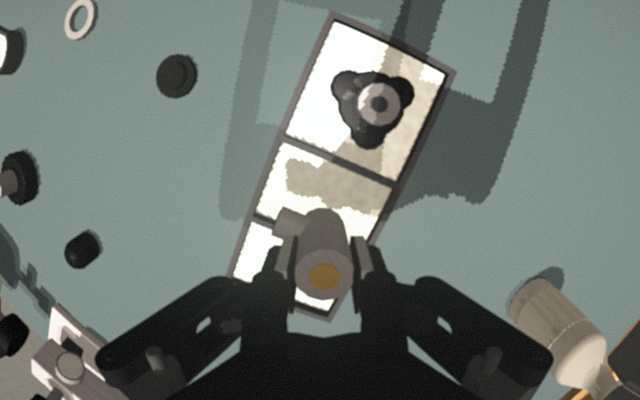

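The star wheel sits well inside the wide bay. The valve hangs above the middle bay with its stub across the tray, so I'm lowering it.

```bash
python3 -m crank '[{"tx":0,"ty":0,"tz":10,"spin":0,"fingers":-1},{"tx":0,"ty":0,"tz":26,"spin":0,"fingers":-1},{"tx":0,"ty":0,"tz":40,"spin":0,"fingers":-1},{"tx":0,"ty":0,"tz":49,"spin":0,"fingers":-1},{"tx":0,"ty":0,"tz":52,"spin":0,"fingers":-1}]'
python3 -m crank '[{"tx":0,"ty":0,"tz":1,"spin":0,"fingers":-1},{"tx":0,"ty":0,"tz":2,"spin":0,"fingers":-1},{"tx":0,"ty":0,"tz":2,"spin":0,"fingers":-1},{"tx":0,"ty":0,"tz":2,"spin":0,"fingers":-1}]'
python3 -m crank '[{"tx":0,"ty":0,"tz":0.5,"spin":0,"fingers":-1},{"tx":0,"ty":0,"tz":1,"spin":0,"fingers":-1},{"tx":0,"ty":0,"tz":1,"spin":0,"fingers":-1}]'
```

```text
time: 12.7
ee_pos: [469.3, 277.1, 37.2]
tcp_rot: [[-0.625, 0.78, -0.003], [0.78, 0.625, -0.002], [0.001, -0.004, -1.0]]
force: [-0.6, -0.9, -2.6]
finger_gap: 25.9
time: 13.03
ee_pos: [471.1, 278.4, 37.9]
tcp_rot: [[-0.626, 0.779, 0.001], [0.779, 0.626, 0.001], [-0.0, 0.001, -1.0]]
force: [0.5, 0.3, -2.7]
finger_gap: 26.2
time: 13.28
ee_pos: [470.7, 278.3, 36.6]
tcp_rot: [[-0.627, 0.779, 0.001], [0.779, 0.627, 0.0], [-0.0, 0.001, -1.0]]
force: [-0.2, 0.2, -2.7]
finger_gap: 26.4
```

```bash
python3 -m crank '[{"tx":0,"ty":0,"tz":0.5,"spin":0,"fingers":-1},{"tx":0,"ty":0,"tz":0.5,"spin":0,"fingers":-1},{"tx":0,"ty":0,"tz":0.5,"spin":0,"fingers":-1}]'
python3 -m crank '[{"tx":0,"ty":0,"tz":0.5,"spin":0,"fingers":-1},{"tx":0,"ty":0,"tz":0.5,"spin":0,"fingers":-1},{"tx":0,"ty":0,"tz":0.5,"spin":0,"fingers":-1}]'
```

```text
time: 13.53
ee_pos: [470.8, 278.3, 36.2]
tcp_rot: [[-0.627, 0.779, 0.001], [0.779, 0.627, 0.0], [-0.0, 0.001, -1.0]]
force: [-0.9, -0.1, 0.7]
finger_gap: 26.0
time: 13.78
ee_pos: [470.8, 278.3, 36.1]
tcp_rot: [[-0.627, 0.779, 0.001], [0.779, 0.627, 0.0], [-0.0, 0.001, -1.0]]
force: [-0.7, -1.7, 5.2]
finger_gap: 26.3
```

```bash
python3 -m crank '[{"tx":0,"ty":0,"tz":-0.5,"spin":0,"fingers":-0.6},{"tx":0,"ty":0,"tz":-0.5,"spin":0,"fingers":-0.3},{"tx":0,"ty":0,"tz":-0.5,"spin":0,"fingers":0},{"tx":0,"ty":0,"tz":-0.5,"spin":0,"fingers":0.2},{"tx":0,"ty":0,"tz":-0.5,"spin":0,"fingers":0.3}]'
python3 -m crank '[{"tx":0,"ty":0,"tz":-5,"spin":0,"fingers":0.3},{"tx":0,"ty":0,"tz":-20,"spin":0,"fingers":0.3},{"tx":0,"ty":0,"tz":-40,"spin":0,"fingers":0.3},{"tx":0,"ty":0,"tz":-60,"spin":0,"fingers":0.3},{"tx":0,"ty":0,"tz":-70,"spin":0,"fingers":0.3}]'
python3 -m crank '[{"tx":0,"ty":0,"tz":0,"spin":0.12,"fingers":0.65},{"tx":0,"ty":0,"tz":0,"spin":0.24,"fingers":0.65},{"tx":0,"ty":0,"tz":0,"spin":0.36,"fingers":0.65},{"tx":0,"ty":0,"tz":0,"spin":0.48,"fingers":0.65},{"tx":0,"ty":0,"tz":0,"spin":0.6,"fingers":0.65}]'
python3 -m crank '[{"tx":0,"ty":0,"tz":0,"spin":0.1,"fingers":0.65},{"tx":0,"ty":0,"tz":0,"spin":0.147,"fingers":0.65},{"tx":0,"ty":0,"tz":0,"spin":0.147,"fingers":0.65}]'
```

```text
time: 14.2
ee_pos: [470.6, 278.2, 35.7]
tcp_rot: [[-0.627, 0.779, 0.0], [0.779, 0.627, 0.0], [0.0, 0.0, -1.0]]
force: [-0.4, -0.1, 0.8]
finger_gap: 55.5
time: 14.62
ee_pos: [471.7, 278.8, 108.1]
tcp_rot: [[-0.627, 0.779, 0.003], [0.779, 0.627, 0.001], [-0.001, 0.003, -1.0]]
force: [-0.0, 0.1, 0.3]
finger_gap: 55.3
time: 15.03
ee_pos: [470.4, 278.1, 105.9]
tcp_rot: [[-0.071, 0.997, -0.0], [0.997, 0.071, -0.0], [-0.0, -0.0, -1.0]]
force: [-0.3, 0.6, 0.6]
finger_gap: 70.6
time: 15.28
ee_pos: [470.4, 278.1, 105.8]
tcp_rot: [[0.071, 0.997, -0.0], [0.997, -0.071, -0.0], [-0.0, -0.0, -1.0]]
force: [0.4, 0.2, -0.3]
finger_gap: 70.5
```

```bash
python3 -m crank '[{"tx":-12,"ty":7,"tz":0,"spin":0,"fingers":0.65},{"tx":-38,"ty":23,"tz":0,"spin":0,"fingers":0.65},{"tx":-66,"ty":40,"tz":0,"spin":0,"fingers":0.65},{"tx":-95,"ty":58,"tz":0,"spin":0,"fingers":0.65},{"tx":-124,"ty":76,"tz":0,"spin":0,"fingers":0.65}]'
python3 -m crank '[{"tx":-29,"ty":18,"tz":0,"spin":0,"fingers":0.65},{"tx":-58,"ty":36,"tz":0,"spin":0,"fingers":0.65},{"tx":-87,"ty":54,"tz":0,"spin":0,"fingers":0.65},{"tx":-116,"ty":72,"tz":0,"spin":0,"fingers":0.65},{"tx":-145,"ty":89,"tz":0,"spin":0,"fingers":0.65}]'
python3 -m crank '[{"tx":-29,"ty":18,"tz":0,"spin":0,"fingers":0.65},{"tx":-56,"ty":34,"tz":0,"spin":0,"fingers":0.65},{"tx":-82,"ty":50,"tz":0,"spin":0,"fingers":0.65},{"tx":-98,"ty":58,"tz":0,"spin":0,"fingers":0.65},{"tx":-102,"ty":61,"tz":0,"spin":0,"fingers":0.65}]'
python3 -m crank '[{"tx":0,"ty":0,"tz":0,"spin":0,"fingers":0.65},{"tx":0,"ty":0,"tz":0,"spin":0,"fingers":0.65},{"tx":0,"ty":0,"tz":0,"spin":0,"fingers":0.65}]'
python3 - <<'E'
from h import *
p=camera_params("wrist");s=get_state();im=capture("wrist");print(s["ee_pos"])
cv2.imwrite("pics/w6.png",im[:,:,::-1]);np.save("p6.npy",p,allow_pickle=True)
cv2.imwrite("pics/w6c.png",cv2.resize(im[150:350,200:440,::-1],(720,600)))
E
```

```text
time: 15.7
ee_pos: [538.0, 148.1, 105.8]
tcp_rot: [[0.067, 0.998, -0.0], [0.998, -0.067, 0.0], [0.0, -0.0, -1.0]]
force: [-0.1, -0.3, -0.9]
finger_gap: 70.4
time: 16.12
ee_pos: [617.1, -3.4, 105.8]
tcp_rot: [[0.068, 0.998, 0.0], [0.998, -0.068, 0.0], [0.0, 0.0, -1.0]]
force: [0.4, 0.7, 0.9]
finger_gap: 70.9
time: 16.53
ee_pos: [671.3, -111.0, 105.6]
tcp_rot: [[0.072, 0.997, 0.001], [0.997, -0.072, -0.001], [-0.001, 0.001, -1.0]]
force: [-1.0, 0.5, -0.4]
finger_gap: 70.9
time: 16.78
ee_pos: [669.0, -105.9, 105.6]
tcp_rot: [[0.068, 0.998, -0.002], [0.998, -0.068, 0.001], [0.001, -0.002, -1.0]]
force: [-0.4, 0.4, -0.6]
finger_gap: 70.4
[ 668.97614837 -105.86753117  105.60389597]
```

View pics/w6c.png

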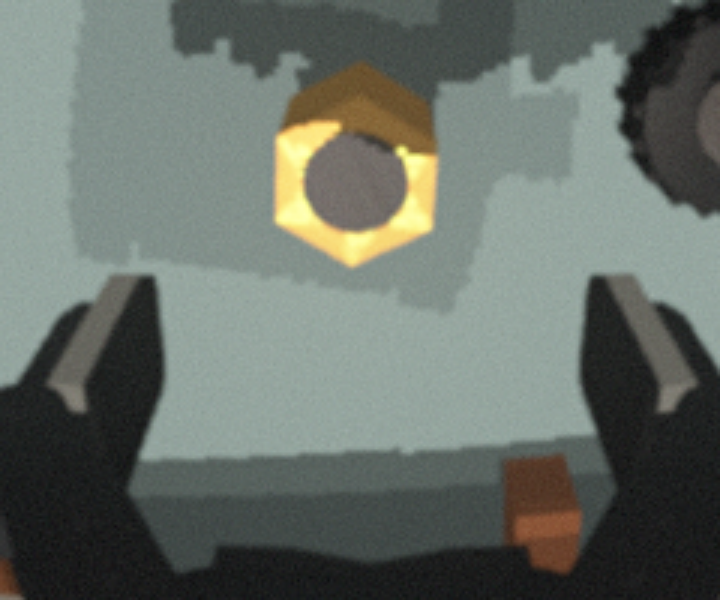

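```bash
python3 - <<'E'
from h import *
p=np.load("p6.npy",allow_pickle=True).item(); s=get_state(); t=s["ee_pos"]
c=np.array([(277,137),(277,222),(352,265),(432,230),(437,155)])/3+[200-.3,150-.3]
P=plane("wrist",c,38,p); print(P.round(1))
ctr=(P[0]+P[3]+P[1]+P[4])/4; d=P-ctr; print(ctr,np.hypot(*d.T),np.degrees(np.arctan2(d[:,1],d[:,0]))%60)
print(t,(ctr-t[:2])@s["tcp_rot"][:2,:2])
print(project("wrist",[[*t[:2],38]],p))
E
```

```text
[[ 657.7 -126.5]
 [ 679.4 -128.7]
 [ 692.2 -111.1]
 [ 684.1  -90.8]
 [ 664.8  -88.7]]
[ 671.51238012 -108.65476285] [22.58727633 21.55611092 20.87593785 21.90586774 21.0986339 ] [52.21228622 51.59143788 53.16482462 54.78060708 48.58844573]
[ 669.10152115 -105.80394374  105.72272238] [-2.68045203  2.59895341]
[[321.98918278 208.57881276]]
```

```bash
python3 -m crank '[{"tx":-1,"ty":2,"tz":10,"spin":0.06,"fingers":0.65},{"tx":-1,"ty":2,"tz":30,"spin":0.06,"fingers":0.65},{"tx":-1,"ty":2,"tz":50,"spin":0.06,"fingers":0.65},{"tx":-1,"ty":2,"tz":68,"spin":0.06,"fingers":0.65},{"tx":-1,"ty":2,"tz":82,"spin":0.06,"fingers":0.65}]'
python3 -m crank '[{"tx":0,"ty":0,"tz":8,"spin":0,"fingers":0.65},{"tx":0,"ty":0,"tz":12,"spin":0,"fingers":0.65},{"tx":0,"ty":0,"tz":12,"spin":0,"fingers":0.2},{"tx":0,"ty":0,"tz":12,"spin":0,"fingers":0},{"tx":0,"ty":0,"tz":12,"spin":0,"fingers":-0.2}]' 60
python3 -m crank '[{"tx":0,"ty":0,"tz":0,"spin":0,"fingers":-0.5},{"tx":0,"ty":0,"tz":0,"spin":0,"fingers":-1},{"tx":0,"ty":0,"tz":0,"spin":0,"fingers":-1},{"tx":0,"ty":0,"tz":0,"spin":0,"fingers":-1}]' 60
```

```text
time: 17.25
ee_pos: [670.8, -106.9, 22.6]
tcp_rot: [[0.127, 0.992, -0.002], [0.992, -0.127, 0.001], [0.0, -0.002, -1.0]]
force: [0.0, 0.3, 0.0]
finger_gap: 70.4
time: 17.67
ee_pos: [673.1, -108.9, 13.4]
tcp_rot: [[0.129, 0.992, 0.002], [0.992, -0.129, -0.001], [-0.0, 0.002, -1.0]]
force: [1.9, -0.6, 0.1]
finger_gap: 36.9
time: 18.0
ee_pos: [673.1, -109.0, 13.2]
tcp_rot: [[0.13, 0.992, 0.003], [0.992, -0.13, -0.0], [-0.0, 0.003, -1.0]]
force: [-0.4, 0.7, 5.7]
finger_gap: 36.9
```

```bash
python3 -m crank '[{"tx":0,"ty":0,"tz":-5,"spin":0,"fingers":-1},{"tx":0,"ty":0,"tz":-20,"spin":0,"fingers":-1},{"tx":0,"ty":0,"tz":-42,"spin":0,"fingers":-1},{"tx":0,"ty":0,"tz":-62,"spin":0,"fingers":-1},{"tx":0,"ty":0,"tz":-75,"spin":0,"fingers":-1}]'
python3 -m crank '[{"tx":12,"ty":-6,"tz":0,"spin":0,"fingers":-1},{"tx":38,"ty":-18,"tz":0,"spin":0,"fingers":-1},{"tx":66,"ty":-32,"tz":0,"spin":0,"fingers":-1},{"tx":95,"ty":-46,"tz":0,"spin":0,"fingers":-1},{"tx":124,"ty":-61,"tz":0,"spin":0,"fingers":-1}]'
python3 -m crank '[{"tx":29,"ty":-14,"tz":0,"spin":0,"fingers":-1},{"tx":58,"ty":-28,"tz":0,"spin":0,"fingers":-1},{"tx":87,"ty":-42,"tz":0,"spin":0,"fingers":-1},{"tx":116,"ty":-56,"tz":0,"spin":0,"fingers":-1},{"tx":145,"ty":-71,"tz":0,"spin":0,"fingers":-1}]'
python3 -m crank '[{"tx":29,"ty":-14,"tz":0,"spin":0,"fingers":-1},{"tx":56,"ty":-27,"tz":0,"spin":0,"fingers":-1},{"tx":82,"ty":-40,"tz":0,"spin":0,"fingers":-1},{"tx":102,"ty":-50,"tz":0,"spin":0,"fingers":-1},{"tx":115,"ty":-56,"tz":0,"spin":0,"fingers":-1}]'
python3 -m crank '[{"tx":0,"ty":0,"tz":0,"spin":-0.08,"fingers":-1},{"tx":0,"ty":0,"tz":0,"spin":-0.18,"fingers":-1},{"tx":0,"ty":0,"tz":0,"spin":-0.29,"fingers":-1},{"tx":0,"ty":0,"tz":0,"spin":-0.38,"fingers":-1},{"tx":0,"ty":0,"tz":0,"spin":-0.4,"fingers":-1}]'
python3 -m crank '[{"tx":0,"ty":0,"tz":0,"spin":0,"fingers":-1},{"tx":0,"ty":0,"tz":0,"spin":0,"fingers":-1}]'
python3 - <<'E'
from h import *
p=camera_params("wrist");s=get_state();im=capture("wrist");print(s["ee_pos"])
cv2.imwrite("pics/w7.png",im[:,:,::-1]);np.save("p7.npy",p,allow_pickle=True)
E
```

```text
time: 18.42
ee_pos: [672.2, -109.0, 88.3]
tcp_rot: [[0.13, 0.992, 0.001], [0.992, -0.13, -0.0], [-0.0, 0.001, -1.0]]
force: [0.0, 0.5, -1.8]
finger_gap: 36.7
time: 18.83
ee_pos: [625.3, 23.7, 85.3]
tcp_rot: [[0.13, 0.991, -0.003], [0.991, -0.13, 0.001], [0.0, -0.003, -1.0]]
force: [-0.3, 0.8, -2.0]
finger_gap: 37.0
time: 19.25
ee_pos: [573.4, 176.7, 85.4]
tcp_rot: [[0.129, 0.992, -0.003], [0.992, -0.129, -0.0], [-0.001, -0.003, -1.0]]
force: [0.4, 0.6, -1.4]
finger_gap: 37.1
time: 19.67
ee_pos: [532.1, 298.5, 85.4]
tcp_rot: [[0.127, 0.992, -0.003], [0.992, -0.127, -0.0], [-0.001, -0.003, -1.0]]
force: [-0.0, -1.3, -1.7]
finger_gap: 36.7
time: 20.08
ee_pos: [534.2, 295.9, 85.8]
tcp_rot: [[-0.27, 0.963, -0.002], [0.963, 0.27, -0.001], [-0.0, -0.002, -1.0]]
force: [-0.2, -0.1, -1.6]
finger_gap: 36.8
time: 20.25
ee_pos: [534.8, 295.9, 86.3]
tcp_rot: [[-0.265, 0.964, -0.001], [0.964, 0.265, -0.001], [-0.0, -0.001, -1.0]]
force: [-0.1, 0.7, -1.6]
finger_gap: 36.9
[534.81046087 295.94524894  86.29085823]
```

View pics/w7.png

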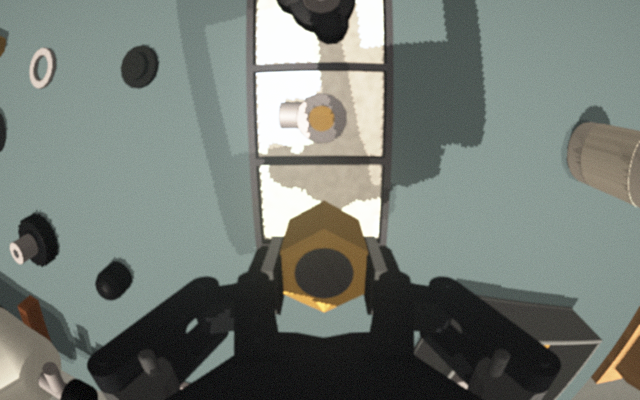

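The valve stands upright in the middle bay with its stub sideways. I'll check the divider at (320,160) while I start lowering.

```bash
python3 - <<'E'
from h import *
p=np.load("p7.npy",allow_pickle=True).item()
P=plane("wrist",[320,160],14,p)[0]; L=plane("wrist",[257,160],14,p)[0];Rr=plane("wrist",[384,160],14,p)[0]
print(P,L,Rr,"bay",(L+Rr)/2+33.5*np.array([.963,.27]))
E
python3 -m crank '[{"tx":0,"ty":0,"tz":10,"spin":0,"fingers":-1},{"tx":0,"ty":0,"tz":28,"spin":0,"fingers":-1},{"tx":0,"ty":0,"tz":42,"spin":0,"fingers":-1},{"tx":0,"ty":0,"tz":50,"spin":0,"fingers":-1},{"tx":0,"ty":0,"tz":50,"spin":0,"fingers":-1}]'
```

```text
[502.20365011 285.71019702] [513.83448888 241.92895006] [489.75064269 329.83566717] bay [534.05306578 294.92730861]
time: 20.72
ee_pos: [533.6, 295.3, 34.3]
tcp_rot: [[-0.266, 0.964, -0.004], [0.964, 0.266, -0.002], [-0.001, -0.005, -1.0]]
force: [-0.4, -0.6, -2.0]
finger_gap: 37.0
```

```bash
python3 -m crank '[{"tx":0,"ty":0,"tz":6,"spin":0,"fingers":-1},{"tx":0,"ty":0,"tz":12,"spin":0,"fingers":-1},{"tx":0,"ty":0,"tz":15,"spin":0,"fingers":-1},{"tx":0,"ty":0,"tz":16,"spin":0,"fingers":-1},{"tx":0,"ty":0,"tz":16,"spin":0,"fingers":-1}]'
python3 -m crank '[{"tx":0,"ty":0,"tz":0.5,"spin":0,"fingers":-1},{"tx":0,"ty":0,"tz":1,"spin":0,"fingers":-1},{"tx":0,"ty":0,"tz":1.5,"spin":0,"fingers":-1},{"tx":0,"ty":0,"tz":1.5,"spin":0,"fingers":-1}]'
```

```text
time: 21.13
ee_pos: [535.3, 296.3, 20.7]
tcp_rot: [[-0.267, 0.964, -0.0], [0.964, 0.267, -0.0], [-0.0, -0.0, -1.0]]
force: [-0.4, 1.5, -2.3]
finger_gap: 37.5
time: 21.47
ee_pos: [535.4, 296.3, 19.5]
tcp_rot: [[-0.267, 0.964, 0.0], [0.964, 0.267, 0.0], [0.0, 0.0, -1.0]]
force: [-0.2, -0.3, -2.1]
finger_gap: 37.1
```

```bash
python3 -m crank '[{"tx":0,"ty":0,"tz":0.5,"spin":0,"fingers":-1},{"tx":0,"ty":0,"tz":1,"spin":0,"fingers":-1},{"tx":0,"ty":0,"tz":1.5,"spin":0,"fingers":-1},{"tx":0,"ty":0,"tz":1.5,"spin":0,"fingers":-1}]'
python3 -m crank '[{"tx":0,"ty":0,"tz":0.5,"spin":0,"fingers":-1},{"tx":0,"ty":0,"tz":0.7,"spin":0,"fingers":-1},{"tx":0,"ty":0,"tz":0.7,"spin":0,"fingers":-1}]'
```

```text
time: 21.8
ee_pos: [535.3, 296.2, 17.7]
tcp_rot: [[-0.267, 0.964, -0.0], [0.964, 0.267, -0.0], [-0.0, -0.0, -1.0]]
force: [-0.1, 0.6, -1.7]
finger_gap: 36.7
time: 22.05
ee_pos: [535.4, 296.3, 17.2]
tcp_rot: [[-0.267, 0.964, 0.0], [0.964, 0.267, 0.0], [0.0, 0.0, -1.0]]
force: [-1.0, 0.2, -0.2]
finger_gap: 37.1
```

```bash
python3 -m crank '[{"tx":0,"ty":0,"tz":0.3,"spin":0,"fingers":-1},{"tx":0,"ty":0,"tz":0.3,"spin":0,"fingers":-0.3},{"tx":0,"ty":0,"tz":0.3,"spin":0,"fingers":0},{"tx":0,"ty":0,"tz":0.3,"spin":0,"fingers":0.2},{"tx":0,"ty":0,"tz":0.3,"spin":0,"fingers":0.25}]'
python3 -m crank '[{"tx":0,"ty":0,"tz":-5,"spin":0,"fingers":0.25},{"tx":0,"ty":0,"tz":-22,"spin":0,"fingers":0.25},{"tx":0,"ty":0,"tz":-45,"spin":0,"fingers":0.25},{"tx":0,"ty":0,"tz":-68,"spin":0,"fingers":0.25},{"tx":0,"ty":0,"tz":-85,"spin":0,"fingers":0.25}]'
python3 -m crank '[{"tx":0,"ty":0,"tz":0,"spin":0.1,"fingers":0.3},{"tx":0,"ty":0,"tz":0,"spin":0.21,"fingers":0.3},{"tx":0,"ty":0,"tz":0,"spin":0.33,"fingers":0.3},{"tx":0,"ty":0,"tz":0,"spin":0.44,"fingers":0.3},{"tx":0,"ty":0,"tz":0,"spin":0.44,"fingers":0.3}]'
```

```text
time: 22.47
ee_pos: [535.6, 296.4, 16.8]
tcp_rot: [[-0.267, 0.964, 0.0], [0.964, 0.267, 0.0], [0.0, 0.0, -1.0]]
force: [-0.4, -0.6, 0.1]
finger_gap: 53.3
time: 22.88
ee_pos: [536.0, 296.6, 103.8]
tcp_rot: [[-0.267, 0.964, 0.002], [0.964, 0.267, 0.001], [0.0, 0.002, -1.0]]
force: [0.3, 0.4, 0.5]
finger_gap: 53.5
time: 23.3
ee_pos: [535.4, 296.3, 102.3]
tcp_rot: [[0.172, 0.985, 0.0], [0.985, -0.172, 0.0], [0.0, 0.0, -1.0]]
force: [0.4, 0.1, -0.8]
finger_gap: 55.1
```

```bash
python3 -m crank '[{"tx":-12,"ty":8,"tz":0,"spin":0,"fingers":0.3},{"tx":-36,"ty":24,"tz":0,"spin":0,"fingers":0.3},{"tx":-62,"ty":41,"tz":0,"spin":0,"fingers":0.3},{"tx":-90,"ty":59,"tz":0,"spin":0,"fingers":0.3},{"tx":-118,"ty":77,"tz":0,"spin":0,"fingers":0.3}]'
python3 -m crank '[{"tx":-28,"ty":18,"tz":0,"spin":0,"fingers":0.3},{"tx":-56,"ty":37,"tz":0,"spin":0,"fingers":0.3},{"tx":-84,"ty":55,"tz":0,"spin":0,"fingers":0.3},{"tx":-112,"ty":74,"tz":0,"spin":0,"fingers":0.3},{"tx":-138,"ty":91,"tz":0,"spin":0,"fingers":0.3}]'
python3 -m crank '[{"tx":-13,"ty":9,"tz":0,"spin":0,"fingers":0.3},{"tx":-19,"ty":13,"tz":0,"spin":0,"fingers":0.3},{"tx":-19,"ty":13,"tz":0,"spin":0,"fingers":0.3},{"tx":-19,"ty":13,"tz":0,"spin":0,"fingers":0.3},{"tx":-19,"ty":13,"tz":0,"spin":0,"fingers":0.3}]'
python3 - <<'E'
from h import *
p=camera_params("wrist");s=get_state();im=capture("wrist");print(s["ee_pos"])
cv2.imwrite("pics/w8.png",im[:,:,::-1]);np.save("p8.npy",p,allow_pickle=True)
E
```

```text
time: 23.72
ee_pos: [591.9, 165.1, 101.9]
tcp_rot: [[0.165, 0.986, 0.0], [0.986, -0.165, -0.0], [-0.0, 0.0, -1.0]]
force: [1.2, -1.1, 0.2]
finger_gap: 55.6
time: 24.13
ee_pos: [658.4, 12.5, 101.9]
tcp_rot: [[0.166, 0.986, 0.0], [0.986, -0.166, -0.001], [-0.001, 0.0, -1.0]]
force: [-0.3, -0.1, -0.2]
finger_gap: 55.8
time: 24.55
ee_pos: [666.3, -3.8, 101.6]
tcp_rot: [[0.167, 0.986, -0.001], [0.986, -0.167, 0.001], [0.001, -0.001, -1.0]]
force: [-0.1, -0.0, 0.4]
finger_gap: 55.7
[666.25448079  -3.76954806 101.63343907]
```

View pics/w8.png

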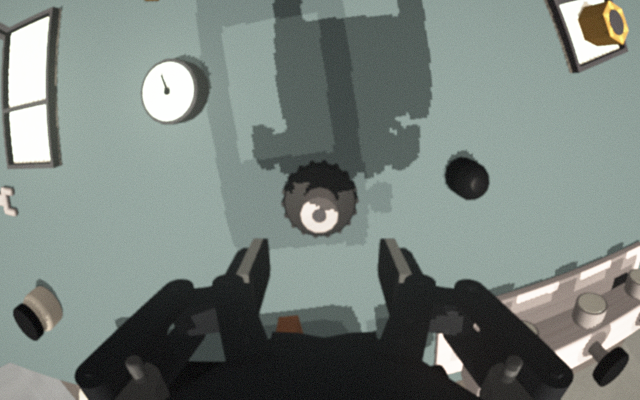

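Big nut is upright in the end bay (605,22), and the round hub is at (319,214) between the fingers.

```bash
python3 - <<'E'
from h import *
p=np.load("p8.npy",allow_pickle=True).item();s=get_state();P=plane("wrist",[319,214.5],48,p)[0];print(P,s["ee_pos"],(P-s["ee_pos"][:2])@s["tcp_rot"][:2,:2])
E
python3 -m crank '[{"tx":0,"ty":0,"tz":12,"spin":0,"fingers":0.3},{"tx":0,"ty":0,"tz":26,"spin":0,"fingers":0.3},{"tx":0,"ty":0,"tz":36,"spin":0,"fingers":0.3},{"tx":0,"ty":0,"tz":42,"spin":0,"fingers":0.3},{"tx":0,"ty":0,"tz":42,"spin":0,"fingers":0.3}]'
```

```text
[665.29683836  -5.6647104 ] [666.32667801  -3.56625116 101.72743507] [-2.24083337 -0.66540716]
time: 25.02
ee_pos: [665.5, -4.6, 57.4]
tcp_rot: [[0.168, 0.986, -0.004], [0.986, -0.168, 0.0], [-0.0, -0.004, -1.0]]
force: [0.1, -0.1, 0.5]
finger_gap: 55.7
```

```bash
python3 -m crank '[{"tx":-1,"ty":-1,"tz":10,"spin":0,"fingers":0.3},{"tx":-1,"ty":-1,"tz":20,"spin":0,"fingers":0.3},{"tx":-1,"ty":-1,"tz":29,"spin":0,"fingers":0.3},{"tx":-1,"ty":-1,"tz":32,"spin":0,"fingers":0.3},{"tx":-1,"ty":-1,"tz":32,"spin":0,"fingers":0.3}]'
python3 -m crank '[{"tx":0,"ty":0,"tz":0,"spin":0,"fingers":0},{"tx":0,"ty":0,"tz":0,"spin":0,"fingers":-0.2},{"tx":0,"ty":0,"tz":0,"spin":0,"fingers":-0.4},{"tx":0,"ty":0,"tz":0,"spin":0,"fingers":-0.6},{"tx":0,"ty":0,"tz":0,"spin":0,"fingers":-0.8}]' 50
python3 -m crank '[{"tx":0,"ty":0,"tz":0,"spin":0,"fingers":-1},{"tx":0,"ty":0,"tz":0,"spin":0,"fingers":-1},{"tx":0,"ty":0,"tz":0,"spin":0,"fingers":-1},{"tx":0,"ty":0,"tz":0,"spin":0,"fingers":-1}]' 50
```

```text
time: 25.43
ee_pos: [665.0, -6.2, 26.2]
tcp_rot: [[0.169, 0.986, -0.003], [0.986, -0.169, 0.0], [-0.0, -0.003, -1.0]]
force: [-0.0, -0.2, -0.8]
finger_gap: 55.6
time: 25.85
ee_pos: [666.7, -6.4, 28.6]
tcp_rot: [[0.169, 0.986, 0.002], [0.986, -0.169, -0.0], [-0.0, 0.002, -1.0]]
force: [-0.3, 0.2, 2.1]
finger_gap: 24.3
time: 26.18
ee_pos: [666.7, -6.3, 28.6]
tcp_rot: [[0.169, 0.986, 0.002], [0.986, -0.169, -0.0], [-0.0, 0.002, -1.0]]
force: [-0.6, -1.3, 4.9]
finger_gap: 24.0
```

```bash
python3 -m crank '[{"tx":0,"ty":0,"tz":-5,"spin":0,"fingers":-1},{"tx":0,"ty":0,"tz":-18,"spin":0,"fingers":-1},{"tx":0,"ty":0,"tz":-36,"spin":0,"fingers":-1},{"tx":0,"ty":0,"tz":-54,"spin":0,"fingers":-1},{"tx":0,"ty":0,"tz":-65,"spin":0,"fingers":-1}]'
python3 -m crank '[{"tx":-12,"ty":-6,"tz":0,"spin":0,"fingers":-1},{"tx":-36,"ty":-17,"tz":0,"spin":0,"fingers":-1},{"tx":-62,"ty":-30,"tz":0,"spin":0,"fingers":-1},{"tx":-90,"ty":-43,"tz":0,"spin":0,"fingers":-1},{"tx":-118,"ty":-56,"tz":0,"spin":0,"fingers":-1}]'
python3 -m crank '[{"tx":-28,"ty":-13,"tz":0,"spin":0,"fingers":-1},{"tx":-56,"ty":-27,"tz":0,"spin":0,"fingers":-1},{"tx":-84,"ty":-40,"tz":0,"spin":0,"fingers":-1},{"tx":-112,"ty":-53,"tz":0,"spin":0,"fingers":-1},{"tx":-140,"ty":-66,"tz":0,"spin":0,"fingers":-1}]'
python3 -m crank '[{"tx":-26,"ty":-12,"tz":0,"spin":0,"fingers":-1},{"tx":-48,"ty":-23,"tz":0,"spin":0,"fingers":-1},{"tx":-62,"ty":-30,"tz":0,"spin":0,"fingers":-1},{"tx":-66,"ty":-32,"tz":0,"spin":0,"fingers":-1},{"tx":-66,"ty":-32,"tz":0,"spin":0,"fingers":-1}]'
python3 -m crank '[{"tx":0,"ty":0,"tz":0,"spin":0,"fingers":-1},{"tx":0,"ty":0,"tz":0,"spin":0,"fingers":-1},{"tx":0,"ty":0,"tz":0,"spin":0,"fingers":-1}]'
python3 - <<'E'
from h import *
p=camera_params("wrist");s=get_state();im=capture("wrist");print(s["ee_pos"])
cv2.imwrite("pics/w9.png",im[:,:,::-1]);np.save("p9.npy",p,allow_pickle=True)
E
```

```text
time: 26.6
ee_pos: [666.2, -6.0, 93.8]
tcp_rot: [[0.169, 0.986, 0.0], [0.986, -0.169, 0.0], [0.0, 0.0, -1.0]]
force: [-0.1, -0.9, -2.1]
finger_gap: 24.5
time: 27.02
ee_pos: [588.3, -113.9, 91.4]
tcp_rot: [[0.168, 0.986, -0.003], [0.986, -0.168, 0.0], [-0.0, -0.003, -1.0]]
force: [0.6, 0.0, -1.5]
finger_gap: 24.2
time: 27.43
ee_pos: [499.4, -240.7, 91.6]
tcp_rot: [[0.169, 0.986, -0.003], [0.986, -0.169, 0.001], [0.001, -0.003, -1.0]]
force: [0.6, -0.0, -1.7]
finger_gap: 24.2
time: 27.85
ee_pos: [457.5, -300.1, 91.9]
tcp_rot: [[0.172, 0.985, -0.002], [0.985, -0.172, 0.001], [0.001, -0.002, -1.0]]
force: [0.4, 0.8, -2.4]
finger_gap: 24.2
time: 28.1
ee_pos: [460.0, -298.5, 92.6]
tcp_rot: [[0.168, 0.986, -0.0], [0.986, -0.168, 0.0], [0.0, -0.0, -1.0]]
force: [-0.5, 0.3, -2.3]
finger_gap: 23.7
[ 459.9729081  -298.52608522   92.60128029]
```

View pics/w9.png

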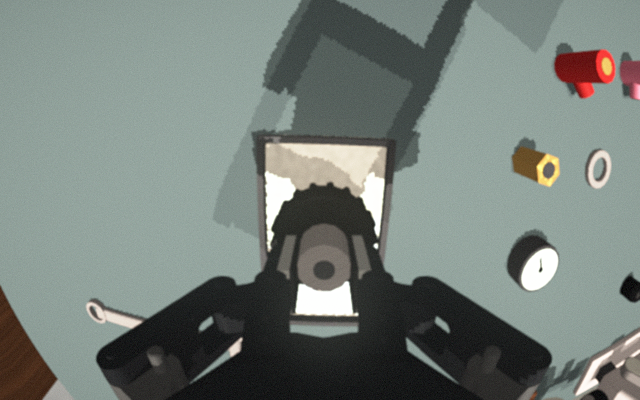

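Round wheel held over the wide bay. The near tray corners are at (257,137) and (395,140).

```bash
python3 - <<'E'
from h import *
p=np.load("p9.npy",allow_pickle=True).item()
P=plane("wrist",[(256,136),(395,139.5)],14,p); d=P[0]-P[1]; d=d if d[1]>0 else -d; L=np.linalg.norm(d); n=np.array([d[1],-d[0]])/L; print(P,L,"yaw",np.degrees(np.arctan2(*n[::-1])),"wide",P.mean(0)+51*n,"narrow",P.mean(0)+133*n)
im=cv2.imread("pics/w9.png")
print("small",plane("wrist",[547.5,170],38,p))
E
python3 -m crank '[{"tx":0,"ty":0,"tz":10,"spin":0,"fingers":-1},{"tx":0,"ty":0,"tz":28,"spin":0,"fingers":-1},{"tx":0,"ty":0,"tz":42,"spin":0,"fingers":-1},{"tx":0,"ty":0,"tz":48,"spin":0,"fingers":-1},{"tx":0,"ty":0,"tz":48,"spin":0,"fingers":-1}]'
```

```text
[[ 400.95494862 -337.26947318]
 [ 420.40449642 -237.64597442]] 101.50431721902085 yaw -11.046932626245948 wide [ 460.73472093 -297.22998733] narrow [ 541.2153066  -312.94225419]
small [[ 455.75695881 -115.75410805]]
time: 28.57
ee_pos: [458.5, -298.1, 42.8]
tcp_rot: [[0.168, 0.986, -0.003], [0.986, -0.168, 0.002], [0.002, -0.004, -1.0]]
force: [-0.6, 0.1, -1.4]
finger_gap: 24.3
```

```bash
python3 -m crank '[{"tx":1,"ty":0,"tz":4,"spin":0,"fingers":-1},{"tx":1,"ty":0,"tz":8,"spin":0,"fingers":-1},{"tx":1,"ty":0,"tz":10,"spin":0,"fingers":-1},{"tx":1,"ty":0,"tz":10,"spin":0,"fingers":-1},{"tx":1,"ty":0,"tz":10,"spin":0,"fingers":-1}]'
python3 -m crank '[{"tx":0,"ty":0,"tz":0.5,"spin":0,"fingers":-1},{"tx":0,"ty":0,"tz":1,"spin":0,"fingers":-1},{"tx":0,"ty":0,"tz":1,"spin":0,"fingers":-1}]'
```

```text
time: 28.98
ee_pos: [459.9, -298.6, 35.1]
tcp_rot: [[0.169, 0.986, 0.0], [0.986, -0.169, -0.0], [-0.0, 0.0, -1.0]]
force: [0.5, 0.3, -2.6]
finger_gap: 23.8
time: 29.23
ee_pos: [459.8, -298.6, 34.0]
tcp_rot: [[0.169, 0.986, 0.0], [0.986, -0.169, -0.0], [-0.0, 0.0, -1.0]]
force: [0.2, 0.2, -2.4]
finger_gap: 24.1
```

```bash
python3 -m crank '[{"tx":0,"ty":0,"tz":0.5,"spin":0,"fingers":-1},{"tx":0,"ty":0,"tz":1,"spin":0,"fingers":-1},{"tx":0,"ty":0,"tz":1.3,"spin":0,"fingers":-1},{"tx":0,"ty":0,"tz":1.3,"spin":0,"fingers":-1}]'
python3 -m crank '[{"tx":0,"ty":0,"tz":0.5,"spin":0,"fingers":-1},{"tx":0,"ty":0,"tz":0.5,"spin":0,"fingers":-1},{"tx":0,"ty":0,"tz":0.5,"spin":0,"fingers":-1}]'
```

```text
time: 29.57
ee_pos: [459.7, -298.5, 32.6]
tcp_rot: [[0.169, 0.986, -0.0], [0.986, -0.169, -0.0], [-0.0, -0.0, -1.0]]
force: [-0.1, 0.6, -0.3]
finger_gap: 24.4
time: 29.82
ee_pos: [459.7, -298.5, 32.6]
tcp_rot: [[0.169, 0.986, 0.0], [0.986, -0.169, -0.0], [-0.0, 0.0, -1.0]]
force: [-1.8, 0.8, 5.4]
finger_gap: 24.5
```

```bash
python3 -m crank '[{"tx":0,"ty":0,"tz":-0.5,"spin":0,"fingers":-0.6},{"tx":0,"ty":0,"tz":-0.5,"spin":0,"fingers":-0.3},{"tx":0,"ty":0,"tz":-0.5,"spin":0,"fingers":0},{"tx":0,"ty":0,"tz":-0.5,"spin":0,"fingers":0.2},{"tx":0,"ty":0,"tz":-0.5,"spin":0,"fingers":0.2}]'
python3 -m crank '[{"tx":0,"ty":0,"tz":-5,"spin":0,"fingers":0.2},{"tx":0,"ty":0,"tz":-20,"spin":0,"fingers":0.2},{"tx":0,"ty":0,"tz":-40,"spin":0,"fingers":0.2},{"tx":0,"ty":0,"tz":-60,"spin":0,"fingers":0.2},{"tx":0,"ty":0,"tz":-70,"spin":0,"fingers":0.2}]'
python3 -m crank '[{"tx":12,"ty":-2,"tz":0,"spin":0,"fingers":0.2},{"tx":38,"ty":-7,"tz":0,"spin":0,"fingers":0.2},{"tx":66,"ty":-13,"tz":0,"spin":0,"fingers":0.2},{"tx":95,"ty":-19,"tz":0,"spin":0,"fingers":0.2},{"tx":122,"ty":-24,"tz":0,"spin":0,"fingers":0.2}]'
python3 -m crank '[{"tx":25,"ty":-5,"tz":0,"spin":0,"fingers":0.2},{"tx":45,"ty":-9,"tz":0,"spin":0,"fingers":0.2},{"tx":57,"ty":-11,"tz":0,"spin":0,"fingers":0.2},{"tx":57,"ty":-11,"tz":0,"spin":0,"fingers":0.2},{"tx":57,"ty":-11,"tz":0,"spin":0,"fingers":0.2}]'
python3 -m crank '[{"tx":0,"ty":0,"tz":0,"spin":-0.1,"fingers":0.2},{"tx":0,"ty":0,"tz":0,"spin":-0.22,"fingers":0.2},{"tx":0,"ty":0,"tz":0,"spin":-0.337,"fingers":0.2},{"tx":0,"ty":0,"tz":0,"spin":-0.337,"fingers":0.2},{"tx":0,"ty":0,"tz":0,"spin":-0.337,"fingers":0.2}]'
python3 - <<'E'
from h import *
s=get_state();p=camera_params("wrist");im=capture("wrist");print(s["ee_pos"])
cv2.imwrite("pics/w10.png",im[:,:,::-1])
hsv=cv2.cvtColor(im,cv2.COLOR_RGB2HSV); m=cv2.inRange(hsv,(15,110,160),(35,255,255))
u0=project("wrist",[[455.6,-116,38]],p)[0]; yy,xx=np.mgrid[:400,:640]; m[np.hypot(xx-u0[0],yy-u0[1])>45]=0
h=cv2.convexHull(np.argwhere(m)[:,::-1].astype(np.int32)); q=cv2.approxPolyDP(h,3,True)[:,0]
P=plane("wrist",q,38,p); c,(w,hh),a=cv2.minAreaRect(plane("wrist",h[:,0],38,p).astype(np.float32))
d=P-np.array(c);print("pred",u0,"fit",c,w,hh,a); print(np.c_[q,np.hypot(*d.T),np.degrees(np.arctan2(d[:,1],d[:,0]))%60].round(1))
print((np.array(c)-s["ee_pos"][:2])@s["tcp_rot"][:2,:2])
E
```

```text
time: 30.23
ee_pos: [459.9, -298.6, 32.4]
tcp_rot: [[0.169, 0.986, 0.0], [0.986, -0.169, -0.0], [-0.0, 0.0, -1.0]]
force: [0.7, -0.5, -0.6]
finger_gap: 51.4
time: 30.65
ee_pos: [460.8, -299.3, 104.9]
tcp_rot: [[0.169, 0.986, 0.003], [0.986, -0.169, -0.002], [-0.002, 0.003, -1.0]]
force: [0.7, -1.2, -0.6]
finger_gap: 51.2
time: 31.07
ee_pos: [455.1, -171.7, 101.5]
tcp_rot: [[0.17, 0.985, -0.002], [0.985, -0.17, 0.002], [0.001, -0.002, -1.0]]
force: [0.7, 0.3, 0.1]
finger_gap: 51.2
time: 31.48
ee_pos: [455.2, -115.6, 102.1]
tcp_rot: [[0.167, 0.986, -0.001], [0.986, -0.167, -0.0], [-0.0, -0.001, -1.0]]
force: [0.0, -0.5, 0.1]
finger_gap: 51.2
time: 31.9
ee_pos: [455.7, -117.2, 102.3]
tcp_rot: [[-0.162, 0.987, 0.0], [0.987, 0.162, -0.0], [-0.0, 0.0, -1.0]]
force: [0.0, 0.1, 0.2]
finger_gap: 51.4
[ 455.74990607 -117.21691819  102.34355603]
pred [323.52886063 209.48511075] fit (456.9639587402344, -115.80133056640625) 24.35382843017578 23.7643985748291 9.336894035339355
[[339.  219.   12.7  11.4]
 [324.  227.   12.2  11.1]
 [309.  220.   12.4  12. ]
 [307.  200.   14.4   3.3]
 [324.  195.   12.2   7.7]
 [340.  206.   12.4  58.2]]
[1.20011927 1.42741929]
```

```bash
python3 -m crank '[{"tx":1,"ty":0,"tz":12,"spin":0,"fingers":0.2},{"tx":1,"ty":0,"tz":32,"spin":0,"fingers":0.2},{"tx":1,"ty":0,"tz":52,"spin":0,"fingers":0.2},{"tx":1,"ty":0,"tz":68,"spin":0,"fingers":0.2},{"tx":1,"ty":0,"tz":80,"spin":0,"fingers":0.2}]'
python3 -m crank '[{"tx":0,"ty":0,"tz":6,"spin":0,"fingers":0.2},{"tx":0,"ty":0,"tz":10,"spin":0,"fingers":0.1},{"tx":0,"ty":0,"tz":10,"spin":0,"fingers":-0.1},{"tx":0,"ty":0,"tz":10,"spin":0,"fingers":-0.3},{"tx":0,"ty":0,"tz":10,"spin":0,"fingers":-0.5}]' 40
python3 -m crank '[{"tx":0,"ty":0,"tz":0,"spin":0,"fingers":-0.8},{"tx":0,"ty":0,"tz":0,"spin":0,"fingers":-1},{"tx":0,"ty":0,"tz":0,"spin":0,"fingers":-1},{"tx":0,"ty":0,"tz":0,"spin":0,"fingers":-1}]' 40
```

```text
time: 32.37
ee_pos: [454.9, -115.5, 21.2]
tcp_rot: [[-0.163, 0.987, -0.001], [0.987, 0.163, 0.0], [0.0, -0.001, -1.0]]
force: [-0.2, 0.7, 0.1]
finger_gap: 51.7
time: 32.78
ee_pos: [456.0, -115.5, 13.2]
tcp_rot: [[-0.166, 0.986, 0.002], [0.986, 0.166, -0.001], [-0.001, 0.001, -1.0]]
force: [0.5, -0.8, -0.4]
finger_gap: 22.9
time: 33.12
ee_pos: [455.9, -115.4, 13.1]
tcp_rot: [[-0.166, 0.986, 0.001], [0.986, 0.166, -0.001], [-0.001, 0.001, -1.0]]
force: [-0.7, 0.6, 5.3]
finger_gap: 23.1
```

```bash
python3 -m crank '[{"tx":0,"ty":0,"tz":-5,"spin":0,"fingers":-1},{"tx":0,"ty":0,"tz":-20,"spin":0,"fingers":-1},{"tx":0,"ty":0,"tz":-42,"spin":0,"fingers":-1},{"tx":0,"ty":0,"tz":-62,"spin":0,"fingers":-1},{"tx":0,"ty":0,"tz":-75,"spin":0,"fingers":-1}]'
python3 -m crank '[{"tx":0,"ty":0,"tz":0,"spin":0.08,"fingers":-1},{"tx":0,"ty":0,"tz":0,"spin":0.19,"fingers":-1},{"tx":0,"ty":0,"tz":0,"spin":0.29,"fingers":-1},{"tx":0,"ty":0,"tz":0,"spin":0.36,"fingers":-1},{"tx":0,"ty":0,"tz":0,"spin":0.36,"fingers":-1}]'
python3 -m crank '[{"tx":-12,"ty":8,"tz":0,"spin":0,"fingers":-1},{"tx":-36,"ty":25,"tz":0,"spin":0,"fingers":-1},{"tx":-62,"ty":43,"tz":0,"spin":0,"fingers":-1},{"tx":-90,"ty":62,"tz":0,"spin":0,"fingers":-1},{"tx":-118,"ty":81,"tz":0,"spin":0,"fingers":-1}]'
python3 -m crank '[{"tx":-27,"ty":19,"tz":0,"spin":0,"fingers":-1},{"tx":-48,"ty":33,"tz":0,"spin":0,"fingers":-1},{"tx":-60,"ty":41,"tz":0,"spin":0,"fingers":-1},{"tx":-60,"ty":41,"tz":0,"spin":0,"fingers":-1},{"tx":-60,"ty":41,"tz":0,"spin":0,"fingers":-1}]'
python3 -m crank '[{"tx":0,"ty":0,"tz":0,"spin":0,"fingers":-1},{"tx":0,"ty":0,"tz":0,"spin":0,"fingers":-1},{"tx":0,"ty":0,"tz":0,"spin":0,"fingers":-1}]'
python3 - <<'E'
from h import *
p=camera_params("wrist");s=get_state();im=capture("wrist");print(s["ee_pos"])
cv2.imwrite("pics/w11.png",im[:,:,::-1]);np.save("p11.npy",p,allow_pickle=True)
E
```

```text
time: 33.53
ee_pos: [455.6, -115.2, 89.1]
tcp_rot: [[-0.166, 0.986, 0.001], [0.986, 0.166, -0.0], [-0.001, 0.001, -1.0]]
force: [0.7, -0.3, -0.0]
finger_gap: 23.0
time: 33.95
ee_pos: [454.9, -115.0, 87.6]
tcp_rot: [[0.193, 0.981, -0.0], [0.981, -0.193, 0.0], [0.0, -0.001, -1.0]]
force: [0.5, 0.6, -0.9]
finger_gap: 23.4
time: 34.37
ee_pos: [512.8, -248.5, 87.5]
tcp_rot: [[0.189, 0.982, 0.0], [0.982, -0.189, -0.0], [-0.0, 0.0, -1.0]]
force: [-0.5, 0.8, -0.6]
finger_gap: 23.0
time: 34.78
ee_pos: [540.7, -314.3, 86.9]
tcp_rot: [[0.192, 0.981, -0.001], [0.981, -0.192, 0.001], [0.0, -0.001, -1.0]]
force: [-1.0, 0.6, -0.1]
finger_gap: 23.3
time: 35.03
ee_pos: [540.3, -311.9, 87.5]
tcp_rot: [[0.19, 0.982, -0.001], [0.982, -0.19, 0.001], [0.001, -0.001, -1.0]]
force: [-0.3, 0.1, -1.4]
finger_gap: 23.1
[ 540.28551264 -311.91493574   87.46419535]
```

View pics/w11.png

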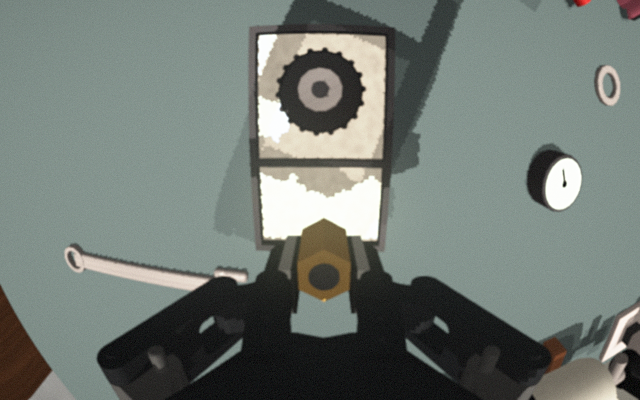

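The round wheel is well inside the wide bay. The narrow bay lies below the nut, with the divider at row 163.

```bash
python3 - <<'E'
from h import *
p=np.load("p11.npy",allow_pickle=True).item()
P=plane("wrist",[(254,163),(388,163)],14,p); n=np.array([.981,-.192]); print(P,"bay",P.mean(0)+33.5*n)
E
python3 -m crank '[{"tx":0,"ty":0,"tz":10,"spin":0,"fingers":-1},{"tx":0,"ty":0,"tz":28,"spin":0,"fingers":-1},{"tx":0,"ty":0,"tz":44,"spin":0,"fingers":-1},{"tx":0,"ty":0,"tz":54,"spin":0,"fingers":-1},{"tx":0,"ty":0,"tz":58,"spin":0,"fingers":-1}]'
python3 -m crank '[{"tx":0,"ty":0,"tz":4,"spin":0,"fingers":-1},{"tx":0,"ty":0,"tz":7,"spin":0,"fingers":-1},{"tx":0,"ty":0,"tz":9,"spin":0,"fingers":-1},{"tx":0,"ty":0,"tz":9,"spin":0,"fingers":-1},{"tx":0,"ty":0,"tz":9,"spin":0,"fingers":-1}]'
```

```text
[[ 498.80961327 -354.1328476 ]
 [ 517.31143166 -258.86811428]] bay [ 540.92402246 -312.93248094]
time: 35.5
ee_pos: [539.6, -312.0, 27.3]
tcp_rot: [[0.191, 0.982, -0.003], [0.982, -0.191, 0.002], [0.002, -0.003, -1.0]]
force: [-0.1, 0.5, -1.7]
finger_gap: 23.1
time: 35.92
ee_pos: [541.3, -313.5, 21.0]
tcp_rot: [[0.192, 0.981, 0.001], [0.981, -0.192, -0.001], [-0.0, 0.001, -1.0]]
force: [-0.6, -0.4, -1.1]
finger_gap: 23.1
```

```bash
python3 -m crank '[{"tx":0,"ty":0,"tz":1,"spin":0,"fingers":-1},{"tx":0,"ty":0,"tz":2,"spin":0,"fingers":-1},{"tx":0,"ty":0,"tz":3,"spin":0,"fingers":-1},{"tx":0,"ty":0,"tz":3,"spin":0,"fingers":-1},{"tx":0,"ty":0,"tz":3,"spin":0,"fingers":-1}]'
python3 -m crank '[{"tx":0,"ty":0,"tz":0.5,"spin":0,"fingers":-1},{"tx":0,"ty":0,"tz":0.8,"spin":0,"fingers":-1},{"tx":0,"ty":0,"tz":0.8,"spin":0,"fingers":-1}]'
python3 -m crank '[{"tx":0,"ty":0,"tz":0.4,"spin":0,"fingers":-1},{"tx":0,"ty":0,"tz":0.4,"spin":0,"fingers":-1},{"tx":0,"ty":0,"tz":0.4,"spin":0,"fingers":-1}]'
```

```text
time: 36.33
ee_pos: [540.9, -313.2, 17.5]
tcp_rot: [[0.192, 0.981, -0.0], [0.981, -0.192, 0.0], [0.0, -0.0, -1.0]]
force: [0.2, 0.3, -0.3]
finger_gap: 22.9
time: 36.58
ee_pos: [541.0, -313.3, 17.2]
tcp_rot: [[0.192, 0.981, 0.0], [0.981, -0.192, -0.0], [-0.0, 0.0, -1.0]]
force: [-0.6, 0.7, 3.7]
finger_gap: 23.2
time: 36.83
ee_pos: [541.0, -313.3, 17.2]
tcp_rot: [[0.192, 0.981, 0.0], [0.981, -0.192, -0.0], [-0.0, 0.0, -1.0]]
force: [-2.0, 0.3, 6.6]
finger_gap: 23.3
```

Seated. Now I'll release it, retreat, and take a final top and scene check.

```bash
python3 -m crank '[{"tx":0,"ty":0,"tz":-0.5,"spin":0,"fingers":-0.6},{"tx":0,"ty":0,"tz":-0.5,"spin":0,"fingers":-0.3},{"tx":0,"ty":0,"tz":-0.5,"spin":0,"fingers":0},{"tx":0,"ty":0,"tz":-0.5,"spin":0,"fingers":0.1},{"tx":0,"ty":0,"tz":-0.5,"spin":0,"fingers":0.1}]'
python3 -m crank '[{"tx":0,"ty":0,"tz":-5,"spin":0,"fingers":0.1},{"tx":0,"ty":0,"tz":-25,"spin":0,"fingers":0.1},{"tx":0,"ty":0,"tz":-55,"spin":0,"fingers":0.1},{"tx":0,"ty":0,"tz":-90,"spin":0,"fingers":0.1},{"tx":0,"ty":0,"tz":-120,"spin":0,"fingers":0.1}]'
python3 -m crank '[{"tx":0,"ty":0,"tz":-30,"spin":0,"fingers":0.1},{"tx":0,"ty":0,"tz":-60,"spin":0,"fingers":0.1},{"tx":0,"ty":0,"tz":-80,"spin":0,"fingers":0.1},{"tx":0,"ty":0,"tz":-80,"spin":0,"fingers":0.1},{"tx":0,"ty":0,"tz":-80,"spin":0,"fingers":0.1}]'
python3 - <<'E'
from h import *
t=capture("top")[130:290,170:490];s=capture("scene")[120:330,90:460]
cv2.imwrite("pics/fin.png",np.vstack([cv2.resize(t,(600,300),interpolation=2),cv2.resize(s,(600,300),interpolation=2)])[:,:,::-1])
E
```

```text
time: 37.25
ee_pos: [541.0, -313.3, 16.5]
tcp_rot: [[0.192, 0.981, -0.0], [0.981, -0.192, 0.0], [0.0, -0.0, -1.0]]
force: [-0.5, 0.4, -0.2]
finger_gap: 47.2
time: 37.67
ee_pos: [540.9, -313.2, 138.5]
tcp_rot: [[0.192, 0.981, 0.0], [0.981, -0.192, 0.0], [0.0, 0.0, -1.0]]
force: [0.9, -0.0, -0.3]
finger_gap: 46.6
time: 38.08
ee_pos: [541.7, -313.7, 218.7]
tcp_rot: [[0.192, 0.981, 0.003], [0.981, -0.192, -0.002], [-0.001, 0.004, -1.0]]
force: [-0.1, -0.0, -0.4]
finger_gap: 46.9
```

View pics/fin.png

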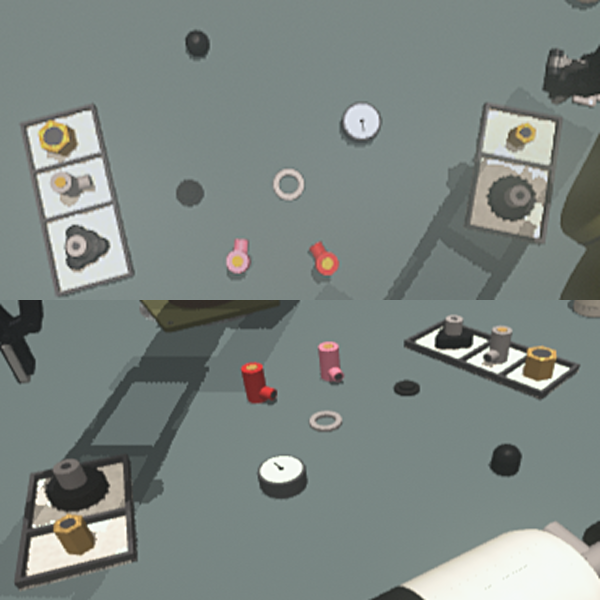

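The final top and scene views show all five parts upright in their own bays. Cap, gauge, washer, blank and both look-alikes haven't moved, and the gripper is well clear.

```bash
python3 -c "
from station import *
print(sign_off())"
```

```text
the job is handed in; nothing more can be done
None
```

Both valve kits are made up and the job is handed in, at about 38 s on the robot's clock.

- **Three-bay tray:** I placed the three-lobed handwheel, then the valve body, then the big nut.
- **Two-bay tray:** I placed the round handwheel, then the small nut.
- **Setting down:** I lowered each part in small steps until the force or height reading showed it on the tray floor, then opened the fingers slowly. The highest force I saw was about 14 N, when seating the three-lobed handwheel.

**Last checks:** The final top and scene pictures show all five parts upright in the right bays. The cap, gauge, washer, rubber blank and both look-alikes appear where they were, and the gripper stood about 200 mm above the trays.

**What failed or disagreed:**
- The first four move commands were refused for incomplete rows, and nothing moved.
- The first top-view estimate put the three-lobed handwheel's hub about 10 mm out; I had read the pixel roughly.
- Top and wrist views otherwise differed by about 3 mm. I used the wrist values, and most agreed with the tray corners seen close up to 1–2 mm.
- The one exception was the short tray's wide bay, which the wrist camera had placed about 5 mm off in y from afar. I set its target between the two views, and the close-up put it within about 2 mm.

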